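# Oldest tin first

### The arm

A 6-joint arm with a two-finger parallel gripper is mounted at the origin on a cart in front of the work surface, level with it; the furniture and walls round the work are solid. World frame = base frame: x ahead of the robot, y to its left, z up, the work surface at z = 0. Lengths are in m, angles in degrees, forces in N, time in s.
With the tool pointing down it reaches from about 0.4 to 0.825 m from the base axis. Payload 7 kg.
Tool frame: the origin (TCP) lies at the very end of the fingers, on their centre line; the grasp point (between the pads) lies 19 mm behind it (r.grip_depth is the distance from the TCP to the grasp point, in m); z points along the fingers, y is the line along which they close (so a half turn about z gives the same grasp; the last joint's range is limited). The gripper opens to 88 mm and grips with 3 to 60 N. Pads are 19 mm wide; open, the fingers measure 130 mm over their backs; the gripper's body (78 mm by 193 mm) begins 47 mm behind the grasp point.
Start: joints at [-56.545, 20.546, 0.682, 0, -70.136, -16.507], TCP at [0.197, -0.646, 0.227] pointing down, gripper open.
Joint ranges: [-176.03, 176.03], [-82.01, 121.73], [-58.28, 71.71], [-173.87, 95.51], [-174.79, -0.11], [-173.66, 173.66]. Speed limits (degrees/s): [136.94, 136.94, 172.46, 180, 180, 180].

### API

Orientations are given as [roll, pitch, yaw] about the fixed x, y, z axes, in that order (R = Rz(yaw) Ry(pitch) Rx(roll)).
In Python, from plant import r gives the robot as it stands.
- The arm moves only by the tool play_rows, never from a script. Its argument "rows" is a list that holds one entry, the list of rows, each a list of 5 numbers: the closure, from 0 (fully open) to 1 (shut), then the shift along the tool's x, y, z each as a share of 0.5 m, from -1 to 1, then the turn about the tool's z as a share of 1.5 rad, from -1 to 1. A call has exactly 8 rows; each row is the pose to reach, as a shift and turn from the pose commanded when the call began, along the tool's axes at that moment; what a row does not reach only later rows make up. A row lasts 1/12 s, in which the tool goes at most 41.7 mm and 7.16 degrees, less where a joint would pass 70% of its speed; a pose out of reach is approached as far as the arm can. A call with a number of a shift or a turn outside -1 to 1 is refused whole. A call with a gripper value outside its range is refused whole. The fingers move at their own pace and stop on an object; "squeeze" is the grip in N (left out, the last holds). Time passes only in rows, so rows that repeat a pose let the fingers close, or fill a call up. It gives the time, the measured TCP pose, the force, the opening and the grip force at its end, in the units of the state.
- r.get_state(): the state, without advancing time (a new reading comes with each control period).
- r.capture(name): name is "side" or "top"; returns the picture (384x512x3 uint8, red, green, blue); there is no depth.
- r.camera_info(name): a dict with "fovy" (degrees; the focal length in pixels is half the picture's height over the tangent of half this angle, whatever the lens; pixels are square), "cx", "cy" (the principal point, pixels), "pose" (4x4, takes a point from camera to world coordinates). Camera axes: x right, y down, z forward; pixel columns grow to the right and rows downward; lengths in m; the calibration is good to about 2 mm. A picture is of the moment at which its call begins. camera_info takes no time and is no camera call.
- r.close_job(): hands the job in; it is judged then, once.
The state is a dict: "time_s": time; "joints": joint angles; "qd": joint speeds; "joint_torque": joint torques, N m; "tcp_pos": TCP position; "eef_rot": TCP orientation; "contact_force": force on the tool from outside, world axes, zero at the start; "moment": the same for the moment, N m; "gripper_width": finger opening in m; "gripper_force": force on a finger pad.
Only numpy, scipy, OpenCV 4.12 (cv2) and the standard library are available. Lean on these libraries where they do the work, as an engineer would, in place of code of your own. Each camera call takes 0.05 s, during which the arm holds its last target. There are 200 camera calls.

### The job

Please fetch the oldest fish tin, the red one at the bottom of the black tin rack, and top the rack up. First stand the two spice jars that block the outlet upright on the green tray; then draw the red tin out through the outlet so that the tins above it drop down and stay in the rack, and lay it flat in the middle of the marble board, lid up. Lay the new yellow tin flat in the rack on top of the others, and after the red tin is on the board stand each jar back upright exactly where it stood; do not knock the jars over.

Things in the scene. Friction and masses are not known exactly. Their poses are not given: they have to be found in the camera images.
- tin_rack: black rack for flat tins, fixed; origin: centre of its footprint on the worktop; outlet on its -x side. Inside 111 (x) x 66 mm (y), floor at z = 3 mm, walls 50 mm high, above them guides flare out to z = 58. Front wall: outer face x = -58.5, open below z = 27. Long sides cut away for fingers at |x| < 32 above z = 12. Holds 3 tins along x, undersides at z = 3, 23, 43: red, green (hidden), blue
- tin_red: red flat fish tin, 105 (its x) x 60 (its y) x 20 mm (z) with rounded corners, 140 g, ring pull near its +x end; origin: centre of its underside. Lowest in the rack, along its x axis, its -x end 28 to 33 mm out of the outlet beyond the front face: grip the long sides there from above. Clear after 75 mm of travel towards the rack's -x, with a light pull; the other tins then drop 20 mm
- tin_blue: blue flat fish tin, 105 (its x) x 60 (its y) x 20 mm (z) with rounded corners, 140 g, ring pull near its +x end; origin: centre of its underside. Top of the three tins in the rack
- tin_yellow: yellow flat fish tin, 105 (its x) x 60 (its y) x 20 mm (z) with rounded corners, 140 g, ring pull near its +x end; origin: centre of its underside. The new tin, lying flat on the worktop left of the rack; in the rack it has 3 mm play all round
- jar_light: glass spice jar with a yellowish label and a brown lid with a pale disc on top, 105 mm tall, 41 mm in diameter, upright, 110 g; origin: centre of its underside. It stands on the worktop in line with the rack's outlet; of the two jars one stands about 125 mm and one about 187 mm from the rack's centre towards its -x
- jar_blue: glass spice jar with a dark blue and white label and a black lid with a dark blue disc on top, 105 mm tall, 41 mm in diameter, upright, 110 g; origin: centre of its underside. It stands on the worktop in line with the rack's outlet; of the two jars one stands about 125 mm and one about 187 mm from the rack's centre towards its -x
- tray: low square green enamel tray, fixed, 150 x 150 mm; origin: centre of its underside on the worktop. Its flat floor is 4 mm above the worktop, 134 x 134 mm inside the round rim, which is 11 mm high
- marble_board: cream-white marble serving board, fixed, 170 mm (x) by 120 mm (y), 12 mm thick, with a small brass eyelet near its +x end; origin: centre of its underside on the worktop (its top is at z = 12 mm)
Mind the look-alikes: they are no part of the job. What is shaped like the jar_blue but pink is not meant.

How it is judged (in metres and radians):
On the way, in this order (a step that is already met when the one before it is completed fails the run):
1. both spice jars stand upright and released on the tray (x of jar_light in the frame of tray between -0.055 and 0.055 m and y of jar_light in the frame of tray between -0.055 and 0.055 m and z of jar_light in the frame of tray between 0.001 and 0.009 m and angle between each of jar_light, jar_blue's own z axis and vertical below 0.12 rad and contact force between the fingers and jar_light below 0.2 N and linear speed of each of jar_light, jar_blue below 0.02 m/s and x of jar_blue in the frame of tray between -0.055 and 0.055 m and y of jar_blue in the frame of tray between -0.055 and 0.055 m and z of jar_blue in the frame of tray between 0.001 and 0.009 m and contact force between the fingers and jar_blue below 0.2 N), for 0.2 s.
2. the red tin lies flat and released in the middle of the marble board, the jars still on the tray (all of step 1 and horizontal distance between tin_red and marble_board below 0.025 m and z of tin_red in the frame of marble_board between 0.009 and 0.015 m and angle between tin_red's own z axis and vertical below 0.08 rad and contact force between the fingers and tin_red below 0.2 N and linear speed of tin_red below 0.02 m/s), for 0.2 s.
At the end, for the whole second after the job is handed in: Red tin flat, lid up, within 25 mm of the marble board's centre; yellow tin flat in the rack on top of two tins, the blue one under it, both within 8 mm of the rack's middle; each jar upright within 15 mm of where it stood at the start; all released and at rest (horizontal distance between tin_red and marble_board below 0.025 m and z of tin_red in the frame of marble_board between 0.009 and 0.015 m and angle between each of tin_red, tin_yellow, tin_blue's own z axis and vertical below 0.08 rad and contact force between the fingers and tin_red below 0.2 N and linear speed of each of tin_red, tin_yellow, jar_light, jar_blue below 0.02 m/s and x of tin_yellow in the frame of tin_rack between -0.008 and 0.008 m and y of tin_yellow in the frame of tin_rack between -0.008 and 0.008 m and z of tin_yellow in the frame of tin_rack between 0.04 and 0.046 m and contact force between the fingers and tin_yellow below 0.2 N and x of tin_blue in the frame of tin_rack between -0.008 and 0.008 m and y of tin_blue in the frame of tin_rack between -0.008 and 0.008 m and z of tin_blue in the frame of tin_rack between 0.02 and 0.026 m and distance of each of jar_light, jar_blue from where it was at the start of the episode below 0.015 m and angle between each of jar_light, jar_blue's own z axis and vertical below 0.12 rad and contact force between the fingers and jar_light below 0.2 N and contact force between the fingers and jar_blue below 0.2 N); the robot touches nothing.
It fails at once if a spice jar is knocked over (angle between any of jar_light, jar_blue's own z axis and vertical above 0.7 rad).
It fails at once if the blue tin is taken out of the rack (distance of tin_blue from where it was at the start of the episode above 0.045 m).
It also fails if it takes over 128 s, if anything falls off the work surface, if the arm or the gripper's body presses on something with over 40 N, if the wrist force passes 120 N, or if a joint passes its speed limit or range.

## Working session

There is one attempt and no reset: what is moved stays moved. The work goes in short steps, Python scripts to look and compute and a tool call to move; the robot and the scene stay as the last step left them, time stands still between calls to the robot, and variables do not carry over. Pictures are saved under pics/ and viewed, at most 14 in all, crops included, and the job is handed in when it is done.

Besides the shell and the picture viewer there is one more tool, called after "Call:" by a JSON object that holds its "op" and its "data". play_rows: Moves the arm, as the interface text tells. Its arguments: {"type":"object","properties":{"rows":{"type":"array","items":{"type":"array","items":{"type":"array","items":{"type":"number"}}}},"squeeze":{"type":"number"}},"required":["rows"]}

```bash
mkdir -p pics; ls
python3 - <<'E'
from plant import r
import cv2,numpy as np
np.set_printoptions(precision=4,suppress=True)
for n in("top","side"):
    i=r.camera_info(n);print(n,i["fovy"],i["cx"],i["cy"],{k:v for k,v in i.items() if k not in("pose","fovy","cx","cy")});print(i["pose"])
    a=r.capture(n);cv2.imwrite(f"pics/{n}0.png",a[:,:,::-1])
print(r.get_state())
E
```

```text
pics
top 42.90760579031459 258.95476106311764 186.61789325444792 {}
[[-0.0191 -0.9945  0.1026  0.2898]
 [-0.9998  0.0184 -0.0074  0.093 ]
 [ 0.0055 -0.1027 -0.9947  1.4324]
 [ 0.      0.      0.      1.    ]]
side 53.60657184870777 254.29927854563087 190.89945938397733 {}
[[-0.8308 -0.2224  0.5102 -0.1767]
 [-0.556   0.2905 -0.7787  1.0274]
 [ 0.025  -0.9307 -0.365   0.4884]
 [ 0.      0.      0.      1.    ]]
{'time_s': 0.1, 'joints': array([-56.5449,  20.5861,   0.6385,  -0.0179, -70.1363, -16.507 ]), 'qd': array([ 0.1016, -0.1179,  0.2053, -0.0419, -0.1166,  0.1078]), 'joint_torque': array([ -0.0015, -58.4161,  29.375 ,   7.0155,   0.0102,  -0.0001]), 'tcp_pos': array([ 0.1966, -0.6453,  0.2257]), 'eef_rot': array([ 179.9148,   -0.0077, -163.0579]), 'contact_force': array([-0.3489, -0.4107, -0.3687]), 'moment': array([-0.0307,  0.0309, -0.0018]), 'gripper_force': 0.0, 'gripper_width': 0.08762436874263035}
```

View pics/top0.png

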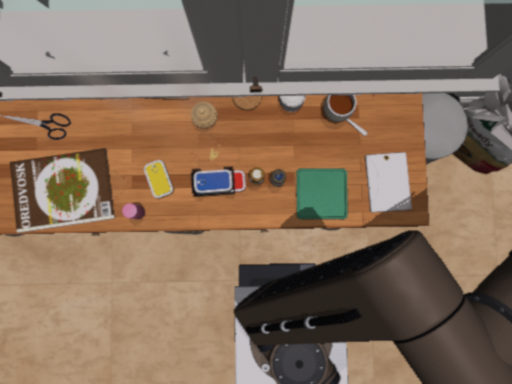

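View pics/side0.png

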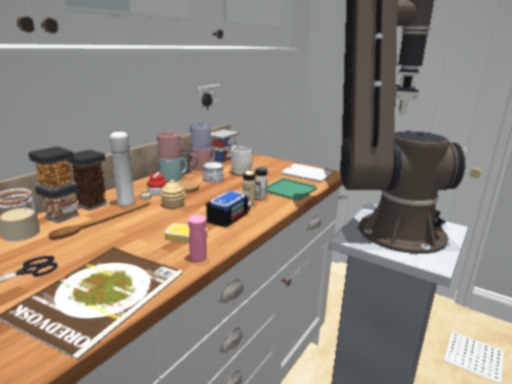

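The top view looks along -z, with image up = +x and image right = -y. Candidates:
- **Jars:** light jar (257,176), blue jar (278,178); the pink look-alike (132,211) is not meant.
- **Tins:** red (238,181) at the rack's right end, blue (213,181), yellow (158,179).
- **Tray:** (321,193).
- **Board:** the white sheet at (388,181), still to be checked.

Next I'll check these in a close crop.

Run:
```python
import cv2
a=cv2.imread("pics/top0.png")
u=a[145:225,140:300];v=a[145:225,290:430]
u=cv2.resize(u,None,fx=5,fy=5,interpolation=cv2.INTER_CUBIC)[:, :800]
v=cv2.resize(v,None,fx=2.45,fy=2.45,interpolation=cv2.INTER_CUBIC)
import numpy as np
w=np.zeros((u.shape[0]+v.shape[0],800,3),np.uint8);w[:u.shape[0],:u.shape[1]]=u;w[u.shape[0]:,:v.shape[1]]=v
cv2.imwrite("pics/crop0.png",w);print(w.shape)
```

```text
(596, 800, 3)
```

View pics/crop0.png

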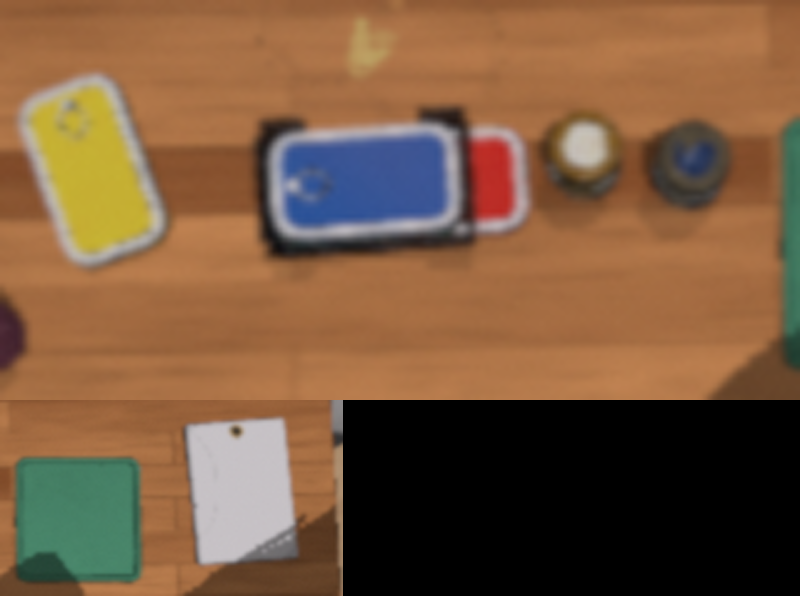

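```bash
cat > h.py <<'E'
import cv2,numpy as np
from plant import r
np.set_printoptions(precision=4,suppress=True)
def K(n):
    i=r.camera_info(n);return 192/np.tan(np.radians(i["fovy"]/2)),i["cx"],i["cy"],np.array(i["pose"])
def unp(n,uv,z):
    f,cx,cy,P=K(n);uv=np.atleast_2d(uv).astype(float)
    d=np.c_[(uv[:,0]-cx)/f,(uv[:,1]-cy)/f,np.ones(len(uv))]@P[:3,:3].T
    return (P[:3,3]+d*((z-P[2,3])/d[:,2])[:,None])[:,:2]
def proj(n,X):
    f,cx,cy,P=K(n);c=(np.atleast_2d(X)-P[:3,3])@P[:3,:3]
    return c[:,:2]/c[:,2:]*f+[cx,cy]
def blob(a,roi,lo,hi):
    x0,y0,x1,y1=roi;h=cv2.cvtColor(a[y0:y1,x0:x1],cv2.COLOR_RGB2HSV)
    m=cv2.inRange(h,np.array(lo),np.array(hi))
    n,l,s,c=cv2.connectedComponentsWithStats(m);k=1+np.argmax(s[1:,4])
    p=np.argwhere(l==k)[:,::-1]+[x0,y0];return p
def rect(a,n,roi,lo,hi,z):
    p=blob(a,roi,lo,hi);w=unp(n,p,z)*1000
    c=w.mean(0);ev,V=np.linalg.eigh(np.cov(w.T));v=V[:,1]
    rc=cv2.minAreaRect(w.astype(np.float32))
    return len(p),c,np.degrees(np.arctan2(v[1],v[0]))%180,np.sqrt(12*ev),rc
E
python3 - <<'E'
from h import *
a=cv2.imread("pics/top0.png")[:,:,::-1].copy()
for nm,roi,lo,hi,z in [("yellow",(140,155,180,205),(22,130,90),(35,255,255),.020),
 ("blue",(190,160,240,205),(105,110,80),(125,255,255),.063),
 ("red",(230,165,250,200),(0,0,0),(0,0,0),.023),
 ("tray",(290,160,350,225),(60,80,20),(90,255,255),.008),
 ("board",(355,145,420,220),(0,0,60),(179,45,255),.012),
 ("yelrim",(140,155,180,205),(0,0,120),(179,70,255),.020),
 ("blurim",(190,160,240,205),(0,0,120),(179,60,255),.063),
 ("ljar",(248,160,268,190),(0,0,140),(179,75,255),.105)]:
    if nm=="red":
        h=cv2.cvtColor(a,cv2.COLOR_RGB2HSV);continue
    q=rect(a,"top",roi,lo,hi,z);print(nm,q[0],q[1],round(q[2],1),q[3],q[4])
h=cv2.cvtColor(a,cv2.COLOR_RGB2HSV)
m=((h[...,0]<6)|(h[...,0]>172))&(h[...,1]>150)&(h[...,2]>100);m[:165]=0;m[200:]=0;m[:,:225]=0;m[:,252:]=0
p=np.argwhere(m)[:,::-1];w=unp("top",p,.023)*1000;print("red",len(p),w.min(0),w.max(0))
print("disc crop jars",unp("top",[[257,174],[279,176]],.105))
E
```

```text
yellow 460 [463.5209 375.6483] 19.9 [45.2601 87.088 ] ((464.63006591796875, 375.98797607421875), (89.6097412109375, 45.378082275390625), 19.901905059814453)
blue 467 [450.1008 212.6377] 92.6 [44.4665 86.1353] ((450.00091552734375, 213.70201110839844), (44.0081787109375, 88.4494400024414), 2.799312114715576)
tray 2408 [ 414.2125 -100.364 ] 41.3 [142.7938 144.5844] ((413.48077392578125, -100.49149322509766), (144.0902099609375, 144.10333251953125), 88.92047119140625)
board 2315 [ 442.5923 -295.6778] 2.8 [120.1005 167.6437] ((443.5765380859375, -296.1949462890625), (169.61485290527344, 120.94865417480469), 3.022496461868286)
yelrim 226 [463.61   373.0598] 19.3 [ 83.2611 126.2827] ((464.44171142578125, 375.7833251953125), (107.30940246582031, 63.1832275390625), 20.730348587036133)
blurim 243 [450.0166 213.7831] 93.7 [ 79.1632 128.885 ] ((450.1685791015625, 213.15310668945312), (61.39310073852539, 106.39601135253906), 3.5718283653259277)
ljar 65 [462.6563  89.057 ] 176.1 [20.4732 23.3549] ((462.7040710449219, 88.54015350341797), (22.127742767333984, 23.42841339111328), 62.216915130615234)
red 114 [435.0398 133.9586] [476.2787 154.7001]
disc crop jars [[0.4616 0.0877]
 [0.4549 0.0276]]
```

```bash
cat >> h.py <<'E'
def R(yaw): c,s=np.cos(np.radians(yaw)),np.sin(np.radians(yaw));return np.array([[c,s,0],[s,-c,0],[0,0,-1]])
def plan(*wps,start=None):
    s=r.get_state();p,y=(np.array(s["tcp_pos"]),s["eef_rot"][2]) if start is None else (np.array(start[:3]),start[3])
    print("from",p,y)
    for w in wps:
        q=np.array(w[:3]);d=R(y).T@(q-p)/.5;t=-((w[3]-y+180)%360-180)
        print(w,"->",np.round(d,4),round(np.radians(t)/1.5,4),"mm",round(np.linalg.norm(q-p)*1000),"deg",round(t,1));p,y=q,w[3]
E
python3 - <<'E'
from h import *
a=cv2.imread("pics/top0.png")[:,:,::-1].copy()
q=rect(a,"top",(270,165,290,190),(95,90,50),(130,255,255),.105);print("bjar",q[0],q[1],q[3])
b=cv2.imread("pics/side0.png")[:,:,::-1].copy()
for X in [(.4627,.0888,.105),(.4545,.029,.105),(.4627,.0888,0),(.4545,.029,0)]: print(X,proj("side",[X]))
c=cv2.resize(b[160:235,195:315],None,fx=6,fy=6,interpolation=cv2.INTER_CUBIC);cv2.imwrite("pics/crop1.png",c[:,:,::-1])
plan((.45,-.33,.2,-130),(.454,.03,.2,-87))
E
```

```text
bjar 22 [453.3163  27.7645] [11.0394 16.9004]
(0.4627, 0.0888, 0.105) [[248.2986 172.4855]]
(0.4545, 0.029, 0.105) [[260.7872 168.3481]]
(0.4627, 0.0888, 0) [[247.6784 203.1167]]
(0.4545, 0.029, 0) [[259.8131 198.0874]]
from [ 0.1966 -0.6453  0.2257] -163.05792757595836
(0.45, -0.33, 0.2, -130) -> [-0.6685  0.4555  0.0515] -0.3846 mm 405 deg -33.1
(0.454, 0.03, 0.2, -87) -> [-0.5567  0.4567  0.    ] -0.5003 mm 360 deg -43
```

View pics/crop1.png

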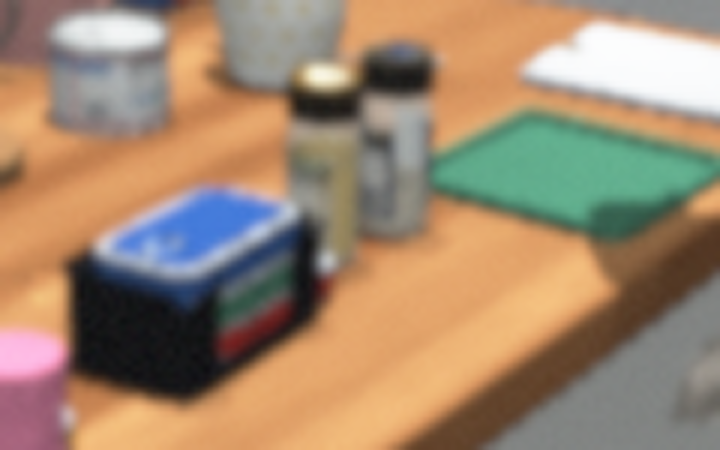

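The side crop shows the light jar in front (lid disc at about 250,173) and the blue jar behind it (262,168). Both match the top-view positions within 1–2 px, so I'm starting with the blue jar.

Call:
{"op": "play_rows", "data": {"rows": [[[0,-0.67,0.455,0.05,-0.385],[0,-0.67,0.455,0.05,-0.385],[0,-0.67,0.455,0.05,-0.385],[0,-0.67,0.455,0.05,-0.385],[0,-0.67,0.455,0.05,-0.385],[0,-0.67,0.455,0.05,-0.385],[0,-0.67,0.455,0.05,-0.385],[0,-0.67,0.455,0.05,-0.385]]], "squeeze": 15}}

```text
time_s: 0.77
tcp_pos: [0.4062, -0.3848, 0.2058]
eef_rot: [180.0, 0.0, -130.0]
contact_force: [1.0, -0.7, 0.3]
gripper_width: 0.0878
gripper_force: 0.0
```

Run:
```python
from h import *
print(r.get_state()["joints"])
plan((.454,.028,.17,-87))
```

```text
[-23.4023  10.5888 -15.8349  -0.0057 -63.5881 -16.5625]
from [ 0.4062 -0.3848  0.2058] -129.9673402232408
(0.454, 0.028, 0.17, -87) -> [-0.6941  0.457   0.0716] -0.4999 mm 417 deg -43.0
```

Call:
{"op": "play_rows", "data": {"rows": [[[0,-0.694,0.457,0.05,-0.5],[0,-0.694,0.457,0.05,-0.5],[0,-0.694,0.457,0.05,-0.5],[0,-0.694,0.457,0.05,-0.5],[0,-0.694,0.457,0.05,-0.5],[0,-0.694,0.457,0.05,-0.5],[0,-0.694,0.457,0.05,-0.5],[0,-0.694,0.457,0.05,-0.5]]]}}

```text
time_s: 1.43
tcp_pos: [0.4433, -0.0542, 0.186]
eef_rot: [-180.0, 0.0, -86.9]
contact_force: [1.6, 0.1, 0.6]
gripper_width: 0.0879
gripper_force: 0.0
```

Run:
```python
from h import *
plan((.454,.028,.18,-87),(.454,.028,.05,-87))
```

```text
from [ 0.4433 -0.0542  0.186 ] -86.94572274703188
(0.454, 0.028, 0.18, -87) -> [-0.1629 -0.0302  0.012 ] 0.0006 mm 83 deg 0.1
(0.454, 0.028, 0.05, -87) -> [0.   0.   0.26] 0.0 mm 130 deg 0
```

Call:
{"op": "play_rows", "data": {"rows": [[[0,-0.08,-0.015,0.006,0],[0,-0.14,-0.026,0.012,0],[0,-0.163,-0.03,0.012,0],[0,-0.163,-0.03,0.012,0],[0,-0.163,-0.03,0.012,0],[0,-0.163,-0.03,0.012,0],[0,-0.163,-0.03,0.012,0],[0,-0.163,-0.03,0.012,0]]]}}

```text
time_s: 2.1
tcp_pos: [0.4543, 0.0251, 0.18]
eef_rot: [180.0, -0.0, -87.1]
contact_force: [0.7, -0.2, 0.5]
gripper_width: 0.0878
gripper_force: 0.0
```

Run:
```python
from h import *
a=r.capture("top");b=r.capture("side")
cv2.imwrite("pics/v1.png",np.vstack([cv2.resize(a[110:230,200:340],(700,300+0),interpolation=cv2.INTER_CUBIC),cv2.resize(b[90:230,180:320],(700,300),interpolation=cv2.INTER_CUBIC)])[:,:,::-1])
plan((.454,.028,.18,-87),(.454,.028,.05,-87))
```

```text
from [0.4544 0.0253 0.1801] -87.07395360423254
(0.454, 0.028, 0.18, -87) -> [-0.0055  0.0006  0.0001] -0.0009 mm 3 deg -0.1
(0.454, 0.028, 0.05, -87) -> [0.   0.   0.26] 0.0 mm 130 deg 0
```

View pics/v1.png

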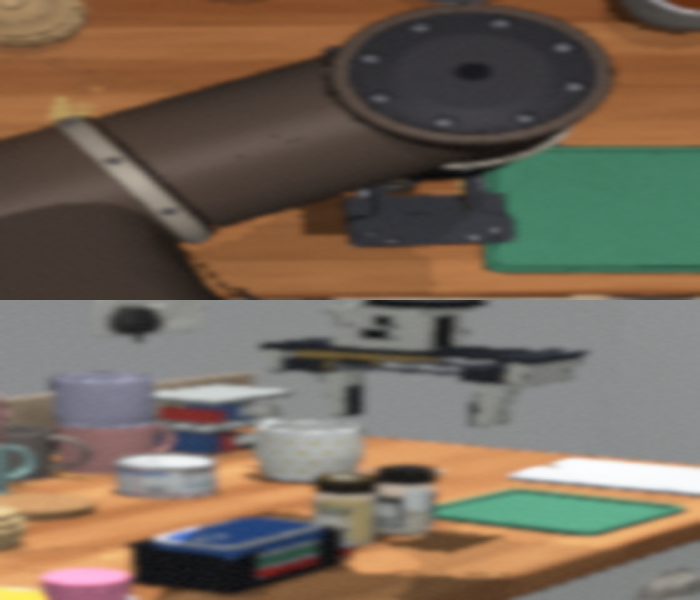

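The gripper straddles the blue jar along world x, with its body clear of the neighbour. Descending and gripping.

Call:
{"op": "play_rows", "data": {"rows": [[[0,-0.005,0,0.06,0],[0,-0.005,0,0.12,0],[0,-0.005,0,0.18,0],[0,-0.005,0,0.22,0],[0,-0.005,0,0.25,0],[0,-0.005,0,0.26,0],[0,-0.005,0,0.26,0],[0,-0.005,0,0.26,0]]], "squeeze": 15}}

```text
time_s: 2.87
tcp_pos: [0.4548, 0.0285, 0.0505]
eef_rot: [-180.0, -0.0, -87.0]
contact_force: [0.3, -0.3, 0.1]
gripper_width: 0.0875
gripper_force: 0.0
```

Call:
{"op": "play_rows", "data": {"rows": [[[0.3,0,0,0,0],[0.5,0,0,0,0],[0.7,0,0,0,0],[0.8,0,0,0,0],[0.8,0,0,0,0],[0.8,0,0,0,0],[0.8,0,0,0,0],[0.8,0,0,0,0]]]}}

```text
time_s: 3.53
tcp_pos: [0.4546, 0.0287, 0.0501]
eef_rot: [-180.0, 0.0, -87.0]
contact_force: [-0.2, -0.0, 2.5]
gripper_width: 0.0407
gripper_force: 15.0
```

Run:
```python
from h import *
s=r.get_state();p=s["tcp_pos"];print(p,s["gripper_width"],s["gripper_force"],s["contact_force"],s["eef_rot"])
plan((p[0],p[1],.115,-87),(.43,-.135,.115,-87),(.43,-.135,p[2]+.005,-87))
```

```text
[0.4546 0.0287 0.0501] 0.040664845751742694 14.98644232749939 [-0.1555 -0.0156  2.5045] [-179.9725    0.006   -86.981 ]
from [0.4546 0.0287 0.0501] -86.98100727939612
(np.float64(0.45460102887013526), np.float64(0.02866535837928198), 0.115, -87) -> [ 0.      0.     -0.1297] 0.0002 mm 65 deg 0.0
(0.43, -0.135, 0.115, -87) -> [0.3243 0.0663 0.    ] 0.0 mm 166 deg 0
(0.43, -0.135, np.float64(0.05512861105356571), -87) -> [0.     0.     0.1197] 0.0 mm 60 deg 0
```

Jar held: 40.7 mm wide, 15 N. Carrying it to the tray.

Call:
{"op": "play_rows", "data": {"rows": [[[0.8,0,0,-0.03,0],[0.8,0,0,-0.07,0],[0.8,0,0,-0.11,0],[0.8,0.02,0.004,-0.13,0],[0.8,0.06,0.012,-0.13,0],[0.8,0.11,0.022,-0.13,0],[0.8,0.16,0.033,-0.13,0],[0.8,0.21,0.043,-0.13,0]]]}}

```text
time_s: 4.2
tcp_pos: [0.4377, -0.0783, 0.115]
eef_rot: [180.0, 0.0, -87.0]
contact_force: [1.5, 0.2, -1.5]
gripper_width: 0.0403
gripper_force: 15.0
```

Call:
{"op": "play_rows", "data": {"rows": [[[0.8,0.05,0.01,0,0],[0.8,0.085,0.018,0,0],[0.8,0.107,0.021,0,0],[0.8,0.114,0.023,0,0],[0.8,0.114,0.023,0.03,0],[0.8,0.114,0.023,0.06,0],[0.8,0.114,0.023,0.09,0],[0.8,0.114,0.023,0.105,0]]]}}

```text
time_s: 4.87
tcp_pos: [0.4289, -0.1347, 0.061]
eef_rot: [179.9, 0.0, -87.0]
contact_force: [-1.1, -0.5, -1.0]
gripper_width: 0.0402
gripper_force: 15.0
```

Run:
```python
from h import *
s=r.get_state();print(s["gripper_width"],s["contact_force"])
plan((.43,-.135,.0545,-87))
```

```text
0.04020045410963846 [-1.0838 -0.5247 -0.977 ]
from [ 0.4289 -0.1347  0.061 ] -87.00787798893126
(0.43, -0.135, 0.0545, -87) -> [ 0.0007 -0.0021  0.013 ] -0.0001 mm 7 deg -0.0
```

Call:
{"op": "play_rows", "data": {"rows": [[[0.8,0,0,0.006,0],[0.8,0,0,0.012,0],[0.8,0,0,0.013,0],[0.8,0,0,0.013,0],[0.5,0,0,0.013,0],[0.3,0,0,0.013,0],[0,0,0,0.013,0],[0,0,0,0.013,0]]]}}

```text
time_s: 5.53
tcp_pos: [0.4302, -0.1349, 0.0564]
eef_rot: [-179.9, 0.0, -87.0]
contact_force: [0.3, -1.0, 0.3]
gripper_width: 0.0586
gripper_force: 0.0
```

Run:
```python
from h import *
s=r.get_state();p=s["tcp_pos"];print(p,s["gripper_width"],s["contact_force"])
plan((p[0],p[1],.18,-87),(.462,.0885,.18,-87),(.462,.0885,.05,-87))
```

```text
[ 0.4302 -0.1349  0.0564] 0.05864478923858623 [ 0.3107 -0.9936  0.3052]
from [ 0.4302 -0.1349  0.0564] -86.98563913044833
(np.float64(0.4302046845790655), np.float64(-0.13491613250726364), 0.18, -87) -> [ 0.      0.     -0.2472] 0.0002 mm 124 deg 0.0
(0.462, 0.0885, 0.18, -87) -> [-0.4429 -0.0869  0.    ] 0.0 mm 226 deg 0
(0.462, 0.0885, 0.05, -87) -> [0.   0.   0.26] 0.0 mm 130 deg 0
```

Call:
{"op": "play_rows", "data": {"rows": [[[0,0,0,-0.05,0],[0,0,0,-0.12,0],[0,0,0,-0.19,0],[0,0,0,-0.248,0],[0,-0.05,-0.01,-0.248,0],[0,-0.12,-0.024,-0.248,0],[0,-0.2,-0.04,-0.248,0],[0,-0.28,-0.055,-0.248,0]]]}}

```text
time_s: 6.2
tcp_pos: [0.45, 0.0075, 0.1807]
eef_rot: [-179.9, 0.0, -87.1]
contact_force: [1.5, -0.5, 0.1]
gripper_width: 0.0872
gripper_force: 0.0
```

Call:
{"op": "play_rows", "data": {"rows": [[[0,-0.07,-0.014,0,0],[0,-0.12,-0.023,0,0],[0,-0.155,-0.03,0,0],[0,-0.163,-0.032,0,0],[0,-0.163,-0.032,0,0],[0,-0.163,-0.032,0,0],[0,-0.163,-0.032,0.04,0],[0,-0.163,-0.032,0.08,0]]]}}

```text
time_s: 6.87
tcp_pos: [0.4623, 0.0879, 0.1406]
eef_rot: [-179.8, 0.1, -87.1]
contact_force: [-0.5, -0.0, -0.2]
gripper_width: 0.0877
gripper_force: 0.0
```

Run:
```python
from h import *
a=r.capture("top");b=r.capture("side")
cv2.imwrite("pics/v2.png",np.vstack([cv2.resize(a[110:230,200:360],(600,300),interpolation=cv2.INTER_CUBIC),cv2.resize(b[90:230,180:340],(600,300),interpolation=cv2.INTER_CUBIC)])[:,:,::-1])
plan((.462,.0885,.05,-87))
```

```text
from [0.4596 0.0864 0.1376] -87.11023234035342
(0.462, 0.0885, 0.05, -87) -> [-0.004  -0.005   0.1753] -0.0013 mm 88 deg -0.1
```

View pics/v2.png

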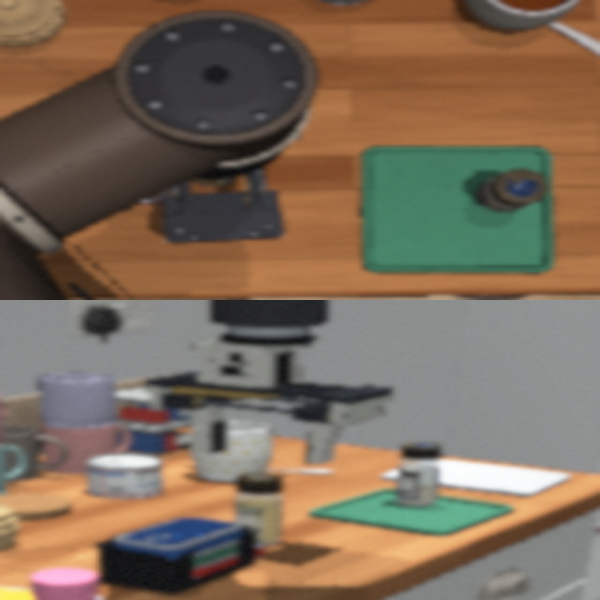

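The blue jar stands upright on the tray. Now gripping the light jar.

Call:
{"op": "play_rows", "data": {"rows": [[[0,0,0,0.05,0],[0,0,0,0.1,0],[0,0,0,0.14,0],[0,0,0,0.165,0],[0,0,0,0.178,0],[0,0,0,0.18,0],[0,0,0,0.18,0],[0,0,0,0.18,0]]]}}

```text
time_s: 7.63
tcp_pos: [0.4625, 0.0887, 0.0511]
eef_rot: [-179.9, 0.0, -87.0]
contact_force: [-0.2, 0.0, -0.1]
gripper_width: 0.088
gripper_force: 0.0
```

Call:
{"op": "play_rows", "data": {"rows": [[[0.3,0,0,0,0],[0.5,0,0,0,0],[0.7,0,0,0,0],[0.8,0,0,0,0],[0.8,0,0,0,0],[0.8,0,0,0,0],[0.8,0,0,0,0],[0.8,0,0,0,0]]]}}

```text
time_s: 8.3
tcp_pos: [0.4618, 0.0886, 0.0501]
eef_rot: [-180.0, 0.0, -87.0]
contact_force: [-1.3, -0.3, 1.7]
gripper_width: 0.0405
gripper_force: 15.0
```

Run:
```python
from h import *
s=r.get_state();p=s["tcp_pos"];print(p,s["gripper_width"],s["gripper_force"],s["contact_force"],s["eef_rot"])
plan((p[0],p[1],.115,-87),(.43,-.065,.115,-87),(.43,-.065,p[2]+.004,-87))
```

```text
[0.4618 0.0886 0.0501] 0.04045850528712743 14.999303072690964 [-1.2802 -0.2646  1.7145] [-179.9867    0.0022  -86.9822]
from [0.4618 0.0886 0.0501] -86.98215527629272
(np.float64(0.46183375090844564), np.float64(0.0886119136671612), 0.115, -87) -> [ 0.      0.     -0.1299] 0.0002 mm 65 deg 0.0
(0.43, -0.065, 0.115, -87) -> [0.3035 0.0797 0.    ] 0.0 mm 157 deg 0
(0.43, -0.065, np.float64(0.05406094706190563), -87) -> [0.     0.     0.1219] 0.0 mm 61 deg 0
```

Grasp poses to return to: light (0.4618, 0.0886, 0.050), blue (0.4546, 0.0287, 0.050).

Call:
{"op": "play_rows", "data": {"rows": [[[0.8,0,0,-0.03,0],[0.8,0,0,-0.07,0],[0.8,0,0,-0.11,0],[0.8,0.02,0.005,-0.13,0],[0.8,0.06,0.016,-0.13,0],[0.8,0.11,0.029,-0.13,0],[0.8,0.16,0.042,-0.13,0],[0.8,0.21,0.055,-0.13,0]]]}}

```text
time_s: 8.97
tcp_pos: [0.4387, -0.0191, 0.1147]
eef_rot: [180.0, 0.0, -87.0]
contact_force: [-0.0, 0.3, -0.7]
gripper_width: 0.0401
gripper_force: 15.0
```

Call:
{"op": "play_rows", "data": {"rows": [[[0.8,0.045,0.012,0,0],[0.8,0.075,0.02,0,0],[0.8,0.09,0.024,0,0],[0.8,0.094,0.025,0,0],[0.8,0.094,0.025,0.03,0],[0.8,0.094,0.025,0.06,0],[0.8,0.094,0.025,0.09,0],[0.8,0.094,0.025,0.105,0]]]}}

```text
time_s: 9.63
tcp_pos: [0.429, -0.0651, 0.061]
eef_rot: [179.9, -0.0, -87.0]
contact_force: [-0.5, -0.7, -1.3]
gripper_width: 0.0403
gripper_force: 15.0
```

Call:
{"op": "play_rows", "data": {"rows": [[[0.8,0,0,0.008,0],[0.8,0,0,0.014,0],[0.8,0,0,0.017,0],[0.8,0,0,0.017,0],[0.8,0,0,0.017,0],[0.8,0,0,0.017,0],[0.8,0,0,0.017,0],[0.8,0,0,0.017,0]]]}}

```text
time_s: 10.3
tcp_pos: [0.4299, -0.0653, 0.0543]
eef_rot: [-180.0, 0.0, -87.0]
contact_force: [0.2, -0.3, -0.8]
gripper_width: 0.0408
gripper_force: 15.0
```

Run:
```python
from h import *
s=r.get_state();p=s["tcp_pos"];print(p,s["gripper_width"],s["gripper_force"],s["contact_force"],s["eef_rot"])
rk=np.array([.4501,.2132]);d=np.array([.0523,-.9986])
g=rk+d*.077;print(g)
plan((p[0],p[1],.18,-87),(*g,.18,-87),(*g,.005,-87))
```

```text
[ 0.4299 -0.0653  0.0543] 0.04080804725930451 14.994537681341171 [ 0.1655 -0.3344 -0.8357] [-179.9639    0.0094  -86.9932]
[0.4541 0.1363]
from [ 0.4299 -0.0653  0.0543] -86.99324434537128
(np.float64(0.4299026951648118), np.float64(-0.06532791620213109), 0.18, -87) -> [ 0.      0.     -0.2514] 0.0001 mm 126 deg 0.0
(np.float64(0.4541271), np.float64(0.13630779999999998), 0.18, -87) -> [-0.4002 -0.0695  0.    ] 0.0 mm 203 deg 0
(np.float64(0.4541271), np.float64(0.13630779999999998), 0.005, -87) -> [0.   0.   0.35] 0.0 mm 175 deg 0
```

Call:
{"op": "play_rows", "data": {"rows": [[[0.5,0,0,0,0],[0.3,0,0,0,0],[0,0,0,0,0],[0,0,0,0,0],[0,0,0,0,0],[0,0,0,-0.05,0],[0,0,0,-0.12,0],[0,0,0,-0.19,0]]]}}

```text
time_s: 10.97
tcp_pos: [0.4287, -0.0657, 0.1496]
eef_rot: [179.8, -0.0, -87.0]
contact_force: [1.1, 0.7, 0.1]
gripper_width: 0.0843
gripper_force: 0.0
```

Call:
{"op": "play_rows", "data": {"rows": [[[0,0,0,-0.06,0],[0,-0.05,-0.009,-0.06,0],[0,-0.12,-0.021,-0.06,0],[0,-0.2,-0.035,-0.06,0],[0,-0.28,-0.049,-0.06,0],[0,-0.35,-0.061,-0.06,0],[0,-0.39,-0.068,-0.06,0],[0,-0.4,-0.07,-0.06,0]]]}}

```text
time_s: 11.63
tcp_pos: [0.4547, 0.1393, 0.179]
eef_rot: [-180.0, 0.0, -86.8]
contact_force: [0.8, 0.8, 0.2]
gripper_width: 0.0876
gripper_force: 0.0
```

Call:
{"op": "play_rows", "data": {"rows": [[[0,0,0,0,0],[0,0,0,0,0],[0,0,0,0.06,0],[0,0,0,0.12,0],[0,0,0,0.18,0],[0,0,0,0.2,0],[0,0,0,0.2,0],[0,0,0,0.2,0]]]}}

```text
time_s: 12.3
tcp_pos: [0.4541, 0.1349, 0.079]
eef_rot: [179.9, -0.1, -87.1]
contact_force: [-0.4, 0.3, 0.4]
gripper_width: 0.0874
gripper_force: 0.0
```

Run:
```python
from h import *
b=r.capture("side");a=r.capture("top")
cv2.imwrite("pics/v3.png",np.vstack([cv2.resize(a[120:220,170:350],(720,300),interpolation=cv2.INTER_CUBIC),cv2.resize(b[120:240,180:324],(720,300),interpolation=cv2.INTER_CUBIC)])[:,:,::-1])
plan((.4541,.1363,.005,-87))
```

```text
from [0.455  0.1361 0.0802] -87.0262480259256
(0.4541, 0.1363, 0.005, -87) -> [-0.0006  0.0018  0.1504] -0.0003 mm 75 deg -0.0
```

View pics/v3.png

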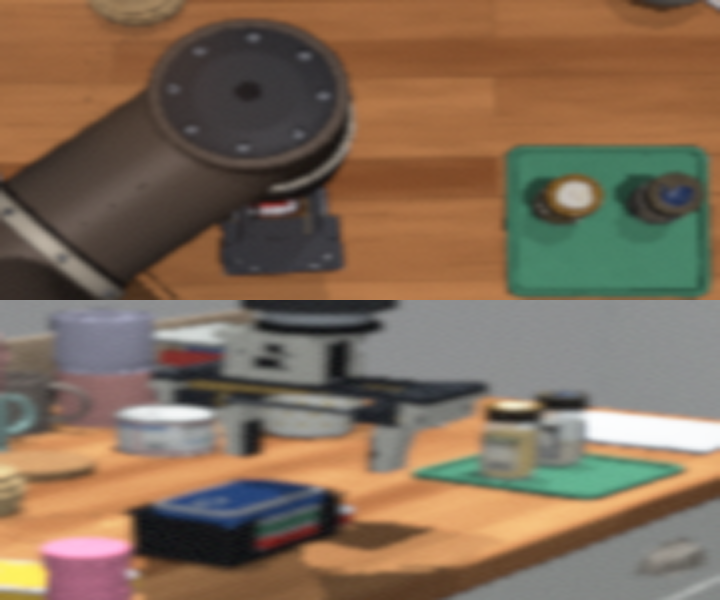

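Both jars stand on the tray. Lowering over the red tin's end and gripping it.

Call:
{"op": "play_rows", "data": {"rows": [[[0,0,0,0.04,0],[0,0,0,0.08,0],[0,0,0,0.11,0],[0,0,0,0.135,0],[0,0,0,0.147,0],[0,0,0,0.15,0],[0,0,0,0.15,0],[0,0,0,0.15,0]]], "squeeze": 20}}

```text
time_s: 13.07
tcp_pos: [0.4549, 0.1366, 0.005]
eef_rot: [-179.9, 0.1, -87.0]
contact_force: [-0.5, 0.2, 0.3]
gripper_width: 0.0874
gripper_force: 0.0
```

Call:
{"op": "play_rows", "data": {"rows": [[[0.15,0,0,0,0],[0.25,0,0,0,0],[0.35,0,0,0,0],[0.5,0,0,0,0],[0.5,0,0,0,0],[0.5,0,0,0,0],[0.5,0,0,0,0],[0.5,0,0,0,0]]]}}

```text
time_s: 13.73
tcp_pos: [0.4544, 0.1363, 0.0042]
eef_rot: [-180.0, 0.0, -87.0]
contact_force: [0.4, -1.3, 4.2]
gripper_width: 0.0596
gripper_force: 20.0
```

Run:
```python
from h import *
s=r.get_state();p=s["tcp_pos"];print(p,s["gripper_width"],s["gripper_force"],s["contact_force"],s["eef_rot"])
```

```text
[0.4544 0.1363 0.0042] 0.059556814667487884 20.004136115312576 [ 0.3694 -1.276   4.246 ] [-179.9772    0.0101  -86.9845]
```

Call:
{"op": "play_rows", "data": {"rows": [[[0.5,0.006,0,0,0],[0.5,0.016,0,0,0],[0.5,0.028,0,0,0],[0.5,0.04,0,0,0],[0.5,0.052,0,0,0],[0.5,0.064,0,0,0],[0.5,0.076,0,0,0],[0.5,0.088,0,0,0]]]}}

```text
time_s: 14.4
tcp_pos: [0.4574, 0.0931, 0.0042]
eef_rot: [-179.9, 0.1, -87.0]
contact_force: [0.4, 4.2, -0.3]
gripper_width: 0.0595
gripper_force: 20.0
```

Run:
```python
from h import *
s=r.get_state();p=s["tcp_pos"];print(p,s["gripper_width"],s["gripper_force"],s["contact_force"],s["eef_rot"])
```

```text
[0.4574 0.0931 0.0042] 0.05949453598756283 19.988348744809628 [ 0.4307  4.2004 -0.2845] [-179.8966    0.0948  -86.9752]
```

Call:
{"op": "play_rows", "data": {"rows": [[[0.5,0.014,0,0,0],[0.5,0.03,0,0,0],[0.5,0.05,0,0,0],[0.5,0.075,0,0,0],[0.5,0.1,0,0,0],[0.5,0.115,0,0,0],[0.5,0.12,0,0,0],[0.5,0.12,0,0,0]]]}}

```text
time_s: 15.07
tcp_pos: [0.4593, 0.0314, 0.0038]
eef_rot: [180.0, -0.0, -87.1]
contact_force: [-0.1, 0.1, -1.7]
gripper_width: 0.0596
gripper_force: 20.0
```

Run:
```python
from h import *
s=r.get_state();p=s["tcp_pos"];print(p,s["gripper_width"],s["gripper_force"],s["contact_force"],s["eef_rot"])
b=r.capture("side");a=r.capture("top")
cv2.imwrite("pics/v4.png",np.vstack([cv2.resize(a[120:220,150:330],(720,300),interpolation=cv2.INTER_CUBIC),cv2.resize(b[140:240,180:324],(720,300),interpolation=cv2.INTER_CUBIC)])[:,:,::-1])
```

```text
[0.4593 0.0314 0.0038] 0.05962024049331906 19.992864914238453 [-0.1197  0.0792 -1.7025] [179.9576  -0.0186 -87.0779]
```

View pics/v4.png

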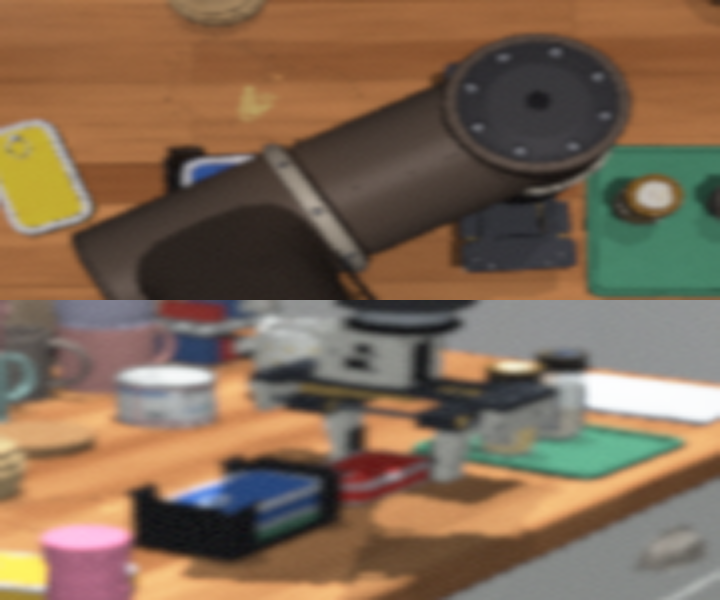

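The two upper tins dropped and stayed, and the red tin is fully out in front of the rack. I'll regrip it at its middle by sliding the open fingers along its sides.

Call:
{"op": "play_rows", "data": {"rows": [[[0.35,0,0,0,0],[0.2,0,0,0,0],[0,0,0,0,0],[0,0,0,0,0],[0,-0.02,0,0,0],[0,-0.045,0,0,0],[0,-0.07,0,0,0],[0,-0.082,0,0,0]]], "squeeze": 25}}

```text
time_s: 15.83
tcp_pos: [0.4579, 0.0749, 0.0042]
eef_rot: [-180.0, 0.0, -86.9]
contact_force: [0.2, 0.9, -0.7]
gripper_width: 0.0874
gripper_force: 0.0
```

Call:
{"op": "play_rows", "data": {"rows": [[[0,0,0,0,0],[0.15,0,0,0,0],[0.25,0,0,0,0],[0.5,0,0,0,0],[0.5,0,0,0,0],[0.5,0,0,0,0],[0.5,0,0,0,0],[0.5,0,0,0,0]]]}}

```text
time_s: 16.5
tcp_pos: [0.4575, 0.073, 0.004]
eef_rot: [180.0, -0.0, -87.0]
contact_force: [0.1, -0.2, -0.2]
gripper_width: 0.0596
gripper_force: 25.0
```

Run:
```python
from h import *
s=r.get_state();p=s["tcp_pos"];print(p,s["gripper_width"],s["gripper_force"],s["contact_force"],s["eef_rot"])
plan((p[0],p[1],.2,-87),(.4436,-.296,.2,-87),(.4436,-.296,p[2]+.0125,-87))
```

```text
[0.4575 0.073  0.004 ] 0.059605713336482596 24.96303766965866 [ 0.126  -0.2492 -0.1794] [179.9955  -0.0071 -87.008 ]
from [0.4575 0.073  0.004 ] -87.00798249923113
(np.float64(0.45749322260158265), np.float64(0.07302755784654837), 0.2, -87) -> [ 0.     0.    -0.392] -0.0001 mm 196 deg -0.0
(0.4436, -0.296, 0.2, -87) -> [0.7356 0.0664 0.    ] 0.0 mm 369 deg 0
(0.4436, -0.296, np.float64(0.01650185755013752), -87) -> [0.    0.    0.367] 0.0 mm 183 deg 0
```

Call:
{"op": "play_rows", "data": {"rows": [[[0.5,0,0,-0.03,0],[0.5,0,0,-0.07,0],[0.5,0,0,-0.13,0],[0.5,0,0,-0.19,0],[0.5,0,0,-0.25,0],[0.5,0,0,-0.31,0],[0.5,0,0,-0.37,0],[0.5,0.01,0,-0.392,0]]]}}

```text
time_s: 17.17
tcp_pos: [0.4593, 0.0691, 0.2042]
eef_rot: [-179.7, 0.1, -86.9]
contact_force: [0.6, 0.1, -1.8]
gripper_width: 0.0598
gripper_force: 25.0
```

Call:
{"op": "play_rows", "data": {"rows": [[[0.5,0.04,0.004,0,0],[0.5,0.09,0.008,0,0],[0.5,0.15,0.014,0,0],[0.5,0.22,0.02,0,0],[0.5,0.29,0.026,0,0],[0.5,0.36,0.033,0,0],[0.5,0.43,0.039,0,0],[0.5,0.5,0.045,0,0]]]}}

```text
time_s: 17.83
tcp_pos: [0.4476, -0.1841, 0.1998]
eef_rot: [180.0, 0.0, -87.0]
contact_force: [1.7, 0.4, -1.9]
gripper_width: 0.0598
gripper_force: 25.0
```

Call:
{"op": "play_rows", "data": {"rows": [[[0.5,0.07,0.007,0,0],[0.5,0.13,0.013,0,0],[0.5,0.18,0.018,0,0],[0.5,0.21,0.02,0,0],[0.5,0.225,0.021,0,0],[0.5,0.225,0.021,0,0],[0.5,0.225,0.021,0.03,0],[0.5,0.225,0.021,0.07,0]]]}}

```text
time_s: 18.5
tcp_pos: [0.4448, -0.2952, 0.1661]
eef_rot: [-179.8, -0.1, -87.0]
contact_force: [0.7, 0.9, -2.7]
gripper_width: 0.0597
gripper_force: 25.0
```

Run:
```python
from h import *
s=r.get_state();p=s["tcp_pos"];print(p,s["gripper_width"],s["gripper_force"],s["contact_force"],s["eef_rot"])
plan((.4436,-.296,.03,-87),(.4436,-.296,.0155,-87))
b=r.capture("side");a=r.capture("top")
cv2.imwrite("pics/v5.png",np.vstack([cv2.resize(a[130:220,150:420],(720,240),interpolation=cv2.INTER_CUBIC),cv2.resize(b[80:240,180:360],(405,360),interpolation=cv2.INTER_CUBIC)[:, :720] if 0 else cv2.copyMakeBorder(cv2.resize(b[80:240,180:360],(405,360)),0,0,0,315,0)])[:,:,::-1])
```

```text
[ 0.4448 -0.2952  0.1661] 0.05970511688527325 24.964241087436676 [ 0.6901  0.8976 -2.7485] [-179.8099   -0.0587  -86.9871]
from [ 0.4448 -0.2952  0.1661] -86.9870776756371
(0.4436, -0.296, 0.03, -87) -> [0.0014 0.0026 0.2721] 0.0002 mm 136 deg 0.0
(0.4436, -0.296, 0.0155, -87) -> [0.    0.    0.029] 0.0 mm 14 deg 0
```

View pics/v5.png

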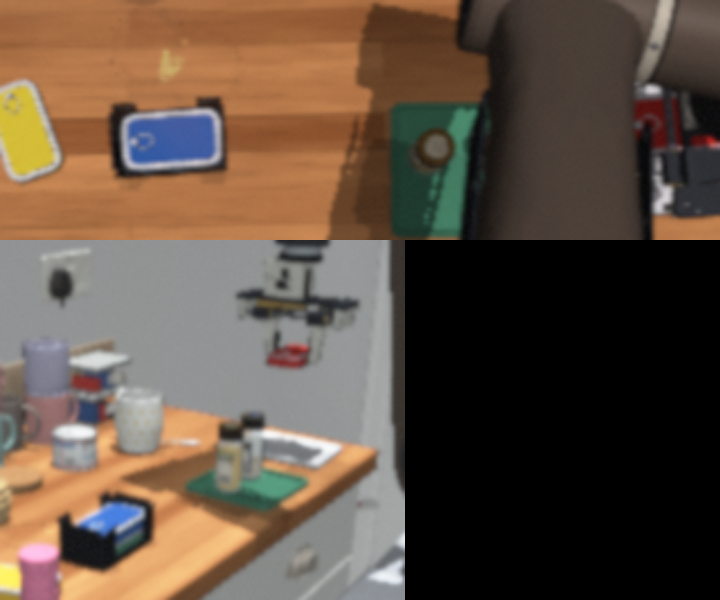

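Call:
{"op": "play_rows", "data": {"rows": [[[0.5,0,0,0.05,0],[0.5,0,0,0.1,0],[0.5,0,0,0.15,0],[0.5,0,0,0.2,0],[0.5,0,0,0.24,0],[0.5,0,0,0.265,0],[0.5,0,0,0.275,0],[0.5,0,0,0.275,0]]]}}

```text
time_s: 19.27
tcp_pos: [0.4438, -0.2948, 0.0271]
eef_rot: [179.9, 0.0, -86.9]
contact_force: [0.0, 0.2, -0.6]
gripper_width: 0.0599
gripper_force: 25.0
```

Run:
```python
from h import *
s=r.get_state();p=s["tcp_pos"];print(p,s["gripper_width"],s["gripper_force"],s["contact_force"],s["eef_rot"])
plan((.4436,-.296,.0165,-87))
# rack/blue/yellow refinement from unobstructed top view
a=r.capture("top")
for nm,roi,lo,hi,z in [("yellow",(140,155,180,205),(22,130,90),(35,255,255),.020),("yelrim",(140,155,180,205),(0,0,120),(179,70,255),.020),
 ("blue",(190,160,240,205),(105,110,80),(125,255,255),.043),("blurim",(190,160,240,205),(0,0,120),(179,60,255),.043),("rack",(180,155,245,205),(0,0,0),(179,255,45),.05)]:
    q=rect(a,"top",roi,lo,hi,z);print(nm,q[0],q[1],round(q[2],1),q[3],q[4])
cv2.imwrite("pics/top_r.png",a[:,:,::-1])
cv2.imwrite("pics/v6.png",cv2.resize(a[155:210,185:245],None,fx=10,fy=10,interpolation=cv2.INTER_CUBIC)[:,:,::-1])
```

```text
[ 0.4438 -0.2948  0.0271] 0.05991352080091831 24.96428221464157 [ 0.0417  0.1609 -0.6374] [179.909    0.0227 -86.942 ]
from [ 0.4438 -0.2948  0.0271] -86.94196350276617
(0.4436, -0.296, 0.0165, -87) -> [0.0023 0.0004 0.0213] 0.0007 mm 11 deg 0.1
yellow 457 [463.6031 375.8274] 19.6 [45.0021 87.0671] ((464.55401611328125, 376.197998046875), (89.6097412109375, 44.93133544921875), 19.901905059814453)
yelrim 229 [463.3135 373.2052] 19.5 [ 83.4702 126.2777] ((464.4039001464844, 375.633544921875), (107.60930633544922, 63.13416290283203), 19.934553146362305)
blue 453 [449.4644 209.9907] 93.6 [45.1565 86.224 ] ((449.55328369140625, 211.55506896972656), (44.40642166137695, 88.82928466796875), 3.363553285598755)
blurim 247 [449.3474 210.7436] 93.8 [ 84.1207 123.7273] ((449.7906494140625, 210.83950805664062), (63.43033981323242, 105.5442886352539), 3.043499708175659)
rack 60 [447.3592 267.7389] 3.1 [11.6583 78.6563] ((446.04412841796875, 266.4290466308594), (69.105224609375, 12.833685874938965), 2.1307308673858643)
```

View pics/v6.png

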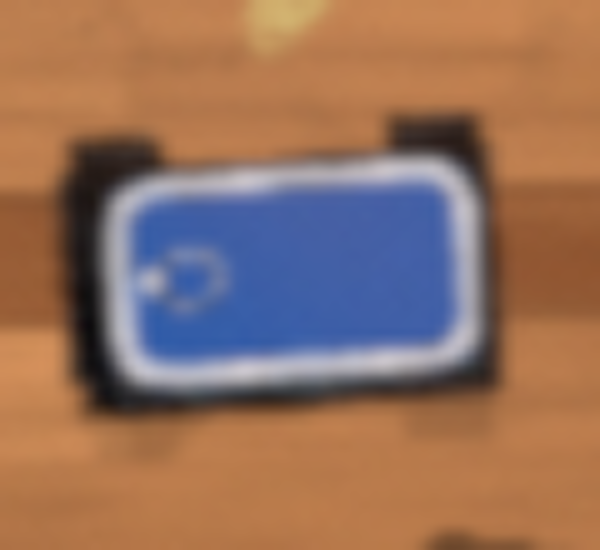

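Run:
```python
from h import *
c=np.array([[72,145],[478,118],[495,388],[95,408]])/10-.45+[185,155]
for z in(.05,.058):
    w=unp("top",c,z)*1000;print(z,w.mean(0),"sides",[np.linalg.norm(w[i]-w[(i+1)%4]).round(1) for i in range(4)])
# model check: sub-pixel edges of blue rim+lid
```

```text
0.05 [450.9319 212.947 ] sides [np.float64(116.0), np.float64(77.6), np.float64(113.6), np.float64(75.7)]
0.058 [449.9997 212.2527] sides [np.float64(115.4), np.float64(77.1), np.float64(112.9), np.float64(75.2)]
```

Call:
{"op": "play_rows", "data": {"rows": [[[0.5,0.001,0,0.01,0],[0.5,0.002,0,0.016,0],[0.5,0.002,0,0.02,0],[0.5,0.002,0,0.021,0],[0.5,0.002,0,0.021,0],[0.5,0.002,0,0.021,0],[0.5,0.002,0,0.021,0],[0.5,0.002,0,0.021,0]]]}}

```text
time_s: 19.98
tcp_pos: [0.444, -0.2965, 0.0172]
eef_rot: [-180.0, -0.0, -87.0]
contact_force: [-0.1, -0.6, -2.3]
gripper_width: 0.0596
gripper_force: 25.0
```

Call:
{"op": "play_rows", "data": {"rows": [[[0.5,0,0,0.002,0],[0.5,0,0,0.002,0],[0.5,0,0,0.002,0],[0.3,0,0,0.002,0],[0.2,0,0,0.002,0],[0,0,0,0.002,0],[0,0,0,0.002,0],[0,0,0,0.002,0]]]}}

```text
time_s: 20.65
tcp_pos: [0.4439, -0.2964, 0.0161]
eef_rot: [-180.0, -0.0, -87.0]
contact_force: [-0.5, -0.1, 0.4]
gripper_width: 0.0828
gripper_force: 0.0
```

Call:
{"op": "play_rows", "data": {"rows": [[[0,0,0,0,0],[0,0,0,0,0],[0,0,0,-0.03,0],[0,0,0,-0.08,0],[0,0,0,-0.15,0],[0,0,0,-0.22,0],[0,0,0,-0.29,0],[0,0,0,-0.36,0]]]}}

```text
time_s: 21.32
tcp_pos: [0.4435, -0.2963, 0.1978]
eef_rot: [-180.0, 0.0, -87.0]
contact_force: [0.9, 0.0, -0.1]
gripper_width: 0.0878
gripper_force: 0.0
```

Run:
```python
from h import *
s=r.get_state();print(s["joints"])
plan((.44,0.,.2,-87),(.4642,.3759,.2,-160),(.4642,.3759,.0042,-160))
```

```text
[-12.6754   8.4586 -19.5857  -0.0026 -61.9502  15.6854]
from [ 0.4435 -0.2963  0.1978] -86.99116934387743
(0.44, 0.0, 0.2, -87) -> [-0.5922 -0.0242 -0.0043] 0.0001 mm 296 deg 0.0
(0.4642, 0.3759, 0.2, -160) -> [-0.7482 -0.0877  0.    ] 0.8494 mm 377 deg 73
(0.4642, 0.3759, 0.0042, -160) -> [0.     0.     0.3916] 0.0 mm 196 deg 0
```

The red tin is released on the board. Next is the yellow tin.

Call:
{"op": "play_rows", "data": {"rows": [[[0,-0.05,-0.002,-0.004,0],[0,-0.12,-0.005,-0.004,0],[0,-0.2,-0.008,-0.004,0],[0,-0.28,-0.011,-0.004,0],[0,-0.36,-0.014,-0.004,0],[0,-0.44,-0.017,-0.004,0],[0,-0.52,-0.02,-0.004,0],[0,-0.592,-0.024,-0.004,0]]]}}

```text
time_s: 21.98
tcp_pos: [0.4398, 0.0018, 0.1984]
eef_rot: [-179.9, 0.0, -87.0]
contact_force: [0.9, 0.4, -0.5]
gripper_width: 0.0874
gripper_force: 0.0
```

Call:
{"op": "play_rows", "data": {"rows": [[[0,-0.07,-0.009,0,0.08],[0,-0.14,-0.018,0,0.16],[0,-0.21,-0.026,0,0.24],[0,-0.28,-0.034,0,0.32],[0,-0.35,-0.042,0,0.4],[0,-0.42,-0.05,0,0.48],[0,-0.49,-0.058,0,0.56],[0,-0.56,-0.067,0,0.64]]]}}

```text
time_s: 22.65
tcp_pos: [0.4587, 0.2829, 0.1981]
eef_rot: [180.0, 0.0, -142.3]
contact_force: [0.7, -0.8, 0.9]
gripper_width: 0.0876
gripper_force: 0.0
```

Run:
```python
from h import *
s=r.get_state();print(s["joints"])
plan((.4642,.3759,.15,-160),(.4642,.3759,.0042,-160))
a=r.capture("top");b=r.capture("side")
h=cv2.cvtColor(a,cv2.COLOR_RGB2HSV)
m=((h[...,0]<6)|(h[...,0]>172))&(h[...,1]>150)&(h[...,2]>60);m[:145]=0;m[225:]=0;m[:,:350]=0;m[:,420:]=0
p=np.argwhere(m)[:,::-1];w=unp("top",p,.032)*1000;print("red",len(p),w.mean(0),cv2.minAreaRect(w.astype(np.float32)))
cv2.imwrite("pics/v7.png",np.vstack([cv2.resize(a[130:230,120:420],(750,250),interpolation=cv2.INTER_CUBIC),cv2.resize(b[110:270,120:420],(750,350),interpolation=cv2.INTER_CUBIC)])[:,:,::-1])
```

```text
[  52.5154    8.972   -18.9211   -0.0045  -62.0931 -104.8446]
from [0.4587 0.2829 0.1981] -142.3312741396478
(0.4642, 0.3759, 0.15, -160) -> [-0.1224  0.1404  0.0962] 0.2056 mm 105 deg 17.7
(0.4642, 0.3759, 0.0042, -160) -> [0.     0.     0.2916] 0.0 mm 146 deg 0
red 425 [ 443.2819 -298.7071] ((443.21923828125, -296.8608703613281), (43.84450912475586, 86.9056167602539), 3.053455114364624)
```

View pics/v7.png

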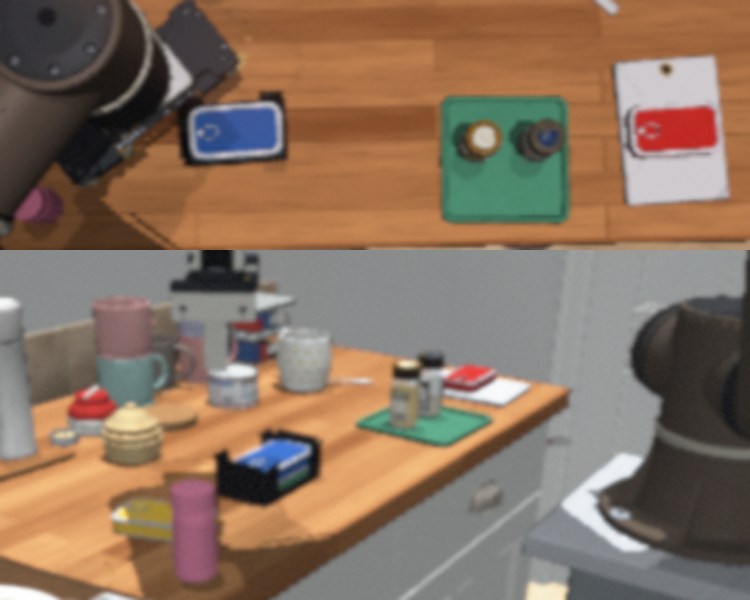

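The red tin lies at (443, -297) mm, almost exactly on the board's centre (443.6, -296). Before reaching for the yellow tin I'll check clearance to the pink jar.

Run:
```python
from h import *
a=cv2.imread("pics/top0.png")[:,:,::-1].copy()
p=blob(a,(115,195,150,225),(140,60,60),(179,255,255));
b=cv2.imread("pics/side0.png")[:,:,::-1].copy()
q=blob(b,(180,205,215,270),(140,60,60),(179,255,255));print("side bbox",q.min(0),q.max(0),"top bbox",p.min(0),p.max(0))
# cylinder fit: project circle at z=0 and z=H in both views
from scipy.optimize import least_squares
t=np.linspace(0,2*np.pi,60)
def bb(n,x,y,H):
    c=[proj(n,np.c_[x+.0205*np.cos(t),y+.0205*np.sin(t),0*t+z]) for z in(0,H)];c=np.vstack(c);return np.r_[c.min(0),c.max(0)]
f=lambda v:np.r_[bb("side",*v)-np.r_[q.min(0),q.max(0)+1]+.5, bb("top",*v)-np.r_[p.min(0),p.max(0)+1]+.5]
s=least_squares(f,[.37,.44,.1]);P=s.x;print(P,s.fun)
for yaw in(-160,):
  for off in(0,.015,.02):
    tx=R(yaw)[:,0][:2];ty=R(yaw)[:,1][:2];c=np.array([.4642,.3759])-tx*off
    d=P[:2]-c;l=np.array([d@tx,d@ty]);print(off,c,"jar in tool frame",l,"body gap",np.linalg.norm(np.maximum(abs(l)-[.039,.0965],0))-.0205)
```

```text
side bbox [189 215] [206 260] top bbox [122 203] [143 218]
[0.3691 0.436  0.1055] [-1.2132 -0.0076 -0.3159  1.8565  0.2108  0.092   2.1032  0.6168]
0 [0.4642 0.3759] jar in tool frame [0.0688 0.089 ] body gap 0.00933828997386096
0.015 [0.4783 0.381 ] jar in tool frame [0.0838 0.089 ] body gap 0.024338289973860932
0.02 [0.483  0.3827] jar in tool frame [0.0888 0.089 ] body gap 0.029338289973860978
```

Call:
{"op": "play_rows", "data": {"rows": [[[0,-0.04,0.04,0,0.07],[0,-0.09,0.085,0,0.14],[0,-0.125,0.12,0,0.206],[0,-0.134,0.14,0,0.206],[0,-0.134,0.14,0.03,0.206],[0,-0.134,0.14,0.06,0.206],[0,-0.134,0.14,0.09,0.206],[0,-0.134,0.14,0.1,0.206]]]}}

```text
time_s: 23.42
tcp_pos: [0.4676, 0.3761, 0.1457]
eef_rot: [-179.9, -0.2, -159.6]
contact_force: [0.3, -0.1, 0.1]
gripper_width: 0.0877
gripper_force: 0.0
```

Run:
```python
from h import *
plan((.4698,.3780,.0042,-160))
```

```text
from [0.4676 0.3761 0.1457] -159.62469093269135
(0.4698, 0.378, 0.0042, -160) -> [-0.0053  0.002   0.283 ] 0.0044 mm 142 deg 0.4
```

Call:
{"op": "play_rows", "data": {"rows": [[[0,0,0,0.04,0],[0,0,0,0.08,0],[0,0,0,0.12,0],[0,0,0,0.15,0],[0,0,0,0.17,0],[0,0,0,0.17,0],[0,0,0,0.17,0],[0,0,0,0.17,0]]]}}

```text
time_s: 24.08
tcp_pos: [0.4694, 0.3781, 0.0642]
eef_rot: [180.0, 0.1, -159.7]
contact_force: [-0.2, 1.0, 0.8]
gripper_width: 0.0877
gripper_force: 0.0
```

Run:
```python
from h import *
plan((.4698,.3780,.0042,-160))
```

```text
from [0.4694 0.3781 0.0642] -159.66764621833542
(0.4698, 0.378, 0.0042, -160) -> [-0.0008 -0.0004  0.12  ] 0.0039 mm 60 deg 0.3
```

Call:
{"op": "play_rows", "data": {"rows": [[[0,0,0,0.03,0.003],[0,0,0,0.06,0.003],[0,0,0,0.09,0.003],[0,0,0,0.11,0.003],[0,0,0,0.12,0.003],[0,0,0,0.12,0.003],[0,0,0,0.12,0.003],[0,0,0,0.12,0.003]]], "squeeze": 20}}

```text
time_s: 24.75
tcp_pos: [0.4692, 0.3782, 0.004]
eef_rot: [180.0, 0.1, -159.9]
contact_force: [0.2, -0.5, 0.9]
gripper_width: 0.0877
gripper_force: 0.0
```

Call:
{"op": "play_rows", "data": {"rows": [[[0.15,0,0,0,0],[0.25,0,0,0,0],[0.35,0,0,0,0],[0.5,0,0,0,0],[0.5,0,0,0,0],[0.5,0,0,0,0],[0.5,0,0,0,0],[0.5,0,0,0,0]]]}}

```text
time_s: 25.42
tcp_pos: [0.4689, 0.3776, 0.0032]
eef_rot: [-180.0, 0.0, -160.0]
contact_force: [-0.9, -1.7, 3.3]
gripper_width: 0.06
gripper_force: 20.0
```

Run:
```python
from h import *
s=r.get_state();print(s["gripper_width"],s["gripper_force"],s["tcp_pos"])
t=(.4497,.2188);plan((.4694,.378,.16,-160),(*t,.16,-87),(*t,.060,-87))
```

```text
0.059957393124030575 20.000447630882263 [0.4689 0.3776 0.0032]
from [0.4689 0.3776 0.0032] -159.95303692145094
(0.4694, 0.378, 0.16, -160) -> [-0.0013  0.0004 -0.3136] 0.0005 mm 157 deg 0.0
(0.4497, 0.2188, 0.16, -87) -> [ 0.1459 -0.2857  0.    ] -0.8494 mm 160 deg -73
(0.4497, 0.2188, 0.06, -87) -> [0.  0.  0.2] 0.0 mm 100 deg 0
```

Call:
{"op": "play_rows", "data": {"rows": [[[0.5,0,0,-0.03,0],[0.5,0,0,-0.08,0],[0.5,0,0,-0.14,0],[0.5,0,0,-0.2,0],[0.5,0,0,-0.26,0],[0.5,0,0,-0.3,0],[0.5,0,0,-0.313,0],[0.5,0,0,-0.313,0]]]}}

```text
time_s: 26.08
tcp_pos: [0.4692, 0.3783, 0.1611]
eef_rot: [179.9, 0.2, -160.0]
contact_force: [-0.3, -0.6, -2.4]
gripper_width: 0.0595
gripper_force: 20.0
```

Call:
{"op": "play_rows", "data": {"rows": [[[0.5,0.01,-0.02,0,-0.05],[0.5,0.026,-0.05,0,-0.12],[0.5,0.041,-0.08,0,-0.19],[0.5,0.056,-0.11,0,-0.26],[0.5,0.071,-0.14,0,-0.33],[0.5,0.086,-0.17,0,-0.4],[0.5,0.101,-0.2,0,-0.47],[0.5,0.116,-0.23,0,-0.54]]]}}

```text
time_s: 26.75
tcp_pos: [0.4526, 0.248, 0.1572]
eef_rot: [179.9, -0.2, -113.3]
contact_force: [0.8, -0.1, -1.5]
gripper_width: 0.0599
gripper_force: 20.0
```

Run:
```python
from h import *
plan((.4497,.2177,.16,-87))
```

```text
from [0.4526 0.248  0.1572] -113.27291614561804
(0.4497, 0.2177, 0.16, -87) -> [ 0.058  -0.0187 -0.0056] -0.3057 mm 31 deg -26.3
```

Call:
{"op": "play_rows", "data": {"rows": [[[0.5,0.015,-0.005,0,-0.07],[0.5,0.03,-0.01,0,-0.14],[0.5,0.045,-0.015,0,-0.21],[0.5,0.055,-0.018,0,-0.27],[0.5,0.058,-0.019,0,-0.306],[0.5,0.058,-0.019,0,-0.306],[0.5,0.058,-0.019,0,-0.306],[0.5,0.058,-0.019,0,-0.306]]]}}

```text
time_s: 27.42
tcp_pos: [0.4505, 0.2191, 0.1585]
eef_rot: [179.9, -0.1, -87.4]
contact_force: [-0.9, 0.2, -1.5]
gripper_width: 0.0596
gripper_force: 20.0
```

Call:
{"op": "play_rows", "data": {"rows": [[[0.5,0,0,0.03,0],[0.5,0,0,0.07,0],[0.5,0,0,0.11,0],[0.5,0,0,0.13,0],[0.5,0,0,0.14,0],[0.5,0,0,0.14,0],[0.5,0,0,0.14,0],[0.5,0,0,0.14,0]]]}}

```text
time_s: 28.08
tcp_pos: [0.4514, 0.2198, 0.0904]
eef_rot: [-179.9, 0.1, -87.2]
contact_force: [-0.1, 0.1, -1.1]
gripper_width: 0.0599
gripper_force: 20.0
```

Run:
```python
from h import *
plan((.4497,.2177,.067,-87))
b=r.capture("side");a=r.capture("top")
cv2.imwrite("pics/v8.png",np.hstack([cv2.resize(a[140:220,170:250],(400,400),interpolation=cv2.INTER_CUBIC),cv2.resize(b[160:240,190:270],(400,400),interpolation=cv2.INTER_CUBIC)])[:,:,::-1])
```

```text
from [0.4514 0.2198 0.0904] -87.24350754694127
(0.4497, 0.2177, 0.067, -87) -> [0.0041 0.0036 0.0469] -0.0028 mm 24 deg -0.2
```

View pics/v8.png

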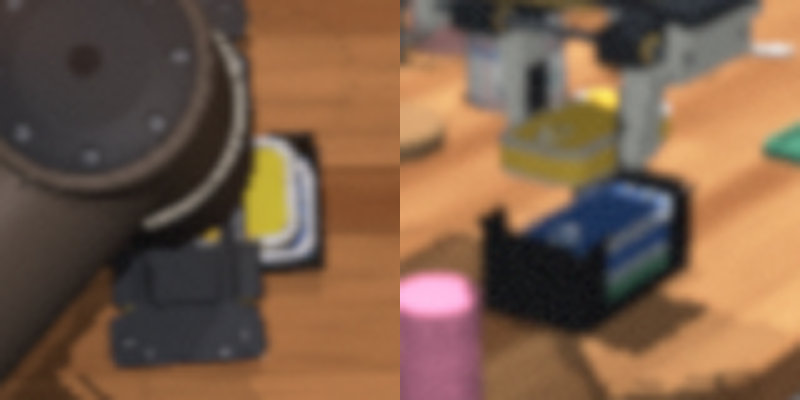

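The yellow tin is held level above the rack and in line with it. Checking its end position numerically.

Run:
```python
from h import *
a=r.capture("top")
for v in(172,176,180,184): print(v,a[v,216:236].tolist() if v==180 else '')
for u in(229.5,230,230.5,231): print(u,unp("top",[[u,178]],.107))
plan((.4497,.2177,.067,-87))
```

```text
172 
176 
180 [[40, 31, 28], [50, 41, 30], [94, 81, 36], [153, 137, 46], [187, 169, 52], [195, 176, 54], [196, 177, 54], [196, 178, 54], [196, 179, 55], [196, 180, 58], [197, 181, 87], [196, 185, 145], [187, 181, 174], [155, 153, 159], [135, 139, 152], [154, 154, 164], [137, 133, 137], [86, 77, 75], [85, 54, 36], [114, 69, 40]]
184 
229.5 [[0.4517 0.163 ]]
230 [[0.4516 0.1617]]
230.5 [[0.4516 0.1603]]
231 [[0.4516 0.1589]]
from [0.4512 0.2197 0.0903] -87.25287838895548
(0.4497, 0.2177, 0.067, -87) -> [0.0038 0.0032 0.0467] -0.0029 mm 23 deg -0.3
```

Call:
{"op": "play_rows", "data": {"rows": [[[0.5,0.003,0.002,0.01,-0.003],[0.5,0.005,0.003,0.02,-0.003],[0.5,0.005,0.003,0.033,-0.003],[0.5,0.005,0.003,0.042,-0.003],[0.5,0.005,0.003,0.046,-0.003],[0.5,0.005,0.003,0.046,-0.003],[0.5,0.005,0.003,0.046,-0.003],[0.5,0.005,0.003,0.046,-0.003]]]}}

```text
time_s: 28.9
tcp_pos: [0.4496, 0.2169, 0.0666]
eef_rot: [-180.0, 0.0, -87.0]
contact_force: [-0.0, 0.9, -1.1]
gripper_width: 0.0599
gripper_force: 20.0
```

Run:
```python
from h import *
s=r.get_state();print(s["contact_force"])
plan((.4497,.2172,.0475,-87))
```

```text
[-0.0443  0.9134 -1.1358]
from [0.4496 0.2169 0.0666] -86.98279283636711
(0.4497, 0.2172, 0.0475, -87) -> [-0.0007 -0.0002  0.0381] 0.0002 mm 19 deg 0.0
```

Lowering slowly to just above the blue tin, watching the force.

Call:
{"op": "play_rows", "data": {"rows": [[[0.5,0,0,0.004,0],[0.5,0,0,0.008,0],[0.5,0,0,0.013,0],[0.5,0,0,0.018,0],[0.5,0,0,0.022,0],[0.5,0,0,0.026,0],[0.5,0,0,0.026,0],[0.5,0,0,0.026,0]]]}}

```text
time_s: 29.57
tcp_pos: [0.4494, 0.2166, 0.0534]
eef_rot: [180.0, -0.0, -87.0]
contact_force: [-0.2, 0.3, -1.1]
gripper_width: 0.06
gripper_force: 20.0
```

Run:
```python
from h import *
s=r.get_state();print(s["tcp_pos"],s["contact_force"],s["moment"],s["gripper_width"])
```

```text
[0.4494 0.2166 0.0534] [-0.15    0.2973 -1.0889] [0.0349 0.101  0.0643] 0.06003533816126946
```

Call:
{"op": "play_rows", "data": {"rows": [[[0.5,0,0,0.003,0],[0.5,0,0,0.006,0],[0.5,0,0,0.009,0],[0.5,0,0,0.012,0],[0.5,0,0,0.013,0],[0.5,0,0,0.013,0],[0.5,0,0,0.013,0],[0.5,0,0,0.013,0]]]}}

```text
time_s: 30.23
tcp_pos: [0.4495, 0.2168, 0.0471]
eef_rot: [-180.0, 0.0, -87.0]
contact_force: [0.1, 0.4, -1.1]
gripper_width: 0.0599
gripper_force: 20.0
```

Run:
```python
from h import *
s=r.get_state();print(s["tcp_pos"],s["contact_force"],s["moment"],s["gripper_width"])
```

```text
[0.4495 0.2168 0.0471] [ 0.0896  0.3893 -1.1052] [ 0.054   0.1033 -0.0174] 0.05985452813289764
```

No contact force, so the tin hangs freely inside the walls. Releasing it, then lifting away.

Call:
{"op": "play_rows", "data": {"rows": [[[0.4,0,0,0,0],[0.25,0,0,0,0],[0.1,0,0,0,0],[0,0,0,0,0],[0,0,0,0,0],[0,0,0,0,0],[0,0,0,-0.03,0],[0,0,0,-0.08,0]]], "squeeze": 15}}

```text
time_s: 30.9
tcp_pos: [0.448, 0.2154, 0.0853]
eef_rot: [179.8, -0.2, -87.0]
contact_force: [1.0, -0.6, -0.2]
gripper_width: 0.0877
gripper_force: 0.0
```

Call:
{"op": "play_rows", "data": {"rows": [[[0,0,0,-0.07,0],[0,0,0,-0.14,0],[0,0,0,-0.19,0],[0,0.05,0,-0.19,0],[0,0.12,0,-0.19,0],[0,0.19,0,-0.19,0],[0,0.26,0,-0.19,0],[0,0.33,0,-0.19,0]]]}}

```text
time_s: 31.57
tcp_pos: [0.4578, 0.0506, 0.1823]
eef_rot: [-180.0, 0.0, -86.9]
contact_force: [0.6, -0.1, -0.8]
gripper_width: 0.0876
gripper_force: 0.0
```

Run:
```python
from h import *
s=r.get_state();print(s["tcp_pos"],s["contact_force"],s["gripper_width"])
plan((.43,-.0653,.18,-87),(.43,-.0653,.0543,-87))
```

```text
[0.4578 0.0506 0.1823] [ 0.6262 -0.1333 -0.7673] 0.08758845163406655
from [0.4578 0.0506 0.1823] -86.94336214410706
(0.43, -0.0653, 0.18, -87) -> [0.2284 0.0679 0.0046] 0.0007 mm 119 deg 0.1
(0.43, -0.0653, 0.0543, -87) -> [0.     0.     0.2514] 0.0 mm 126 deg 0
```

Call:
{"op": "play_rows", "data": {"rows": [[[0,0.06,0.018,0.005,0],[0,0.12,0.036,0.005,0],[0,0.18,0.053,0.005,0],[0,0.215,0.064,0.005,0],[0,0.228,0.068,0.005,0],[0,0.228,0.068,0.005,0],[0,0.228,0.068,0.005,0],[0,0.228,0.068,0.005,0]]]}}

```text
time_s: 32.23
tcp_pos: [0.4306, -0.063, 0.1796]
eef_rot: [-180.0, 0.0, -87.0]
contact_force: [0.7, 0.2, -0.9]
gripper_width: 0.0875
gripper_force: 0.0
```

Run:
```python
from h import *
plan((.43,-.0653,.0543,-87))
a=r.capture("top")
for nm,roi,lo,hi,z in [("yellow",(185,155,245,205),(22,130,90),(35,255,255),.063),("yelrim",(185,155,245,205),(0,0,120),(179,70,255),.063)]:
    q=rect(a,"top",roi,lo,hi,z);print(nm,q[0],q[1],round(q[2],1),q[3],q[4])
cv2.imwrite("pics/top_y.png",a[:,:,::-1])
```

```text
from [ 0.4306 -0.063   0.1796] -86.96830555617451
(0.43, -0.0653, 0.0543, -87) -> [0.0045 0.0014 0.2506] 0.0004 mm 125 deg 0.0
yellow 35 [465.3974 243.907 ] 104.5 [ 9.023  35.7164] ((467.38507080078125, 241.85299682617188), (10.590446472167969, 36.559288024902344), 20.9971981048584)
yelrim 88 [459.4549 247.3055] 135.2 [39.3878 85.7414] ((461.44293212890625, 244.5024871826172), (38.902225494384766, 79.68690490722656), 47.487709045410156)
```

Call:
{"op": "play_rows", "data": {"rows": [[[0,0.002,0,0.05,0],[0,0.004,0.001,0.1,0],[0,0.004,0.001,0.15,0],[0,0.004,0.001,0.2,0],[0,0.004,0.001,0.235,0],[0,0.004,0.001,0.25,0],[0,0.004,0.001,0.25,0],[0,0.004,0.001,0.25,0]]]}}

```text
time_s: 32.95
tcp_pos: [0.4302, -0.0652, 0.0548]
eef_rot: [180.0, -0.0, -86.9]
contact_force: [-0.0, -0.3, 1.1]
gripper_width: 0.0876
gripper_force: 0.0
```

Call:
{"op": "play_rows", "data": {"rows": [[[0.3,0,0,0,0],[0.5,0,0,0,0],[0.7,0,0,0,0],[0.8,0,0,0,0],[0.8,0,0,0,0],[0.8,0,0,0,0],[0.8,0,0,0,0],[0.8,0,0,0,0]]]}}

```text
time_s: 33.62
tcp_pos: [0.4298, -0.0658, 0.0546]
eef_rot: [-180.0, -0.0, -87.0]
contact_force: [1.5, 0.5, -1.8]
gripper_width: 0.0403
gripper_force: 15.0
```

Run:
```python
from h import *
s=r.get_state();p=s["tcp_pos"];print(p,s["gripper_width"],s["gripper_force"])
plan((p[0],p[1],.115,-87),(.4618,.0886,.115,-87),(.4618,.0886,p[2]-.004,-87))
```

```text
[ 0.4298 -0.0658  0.0546] 0.040286636967814746 15.003310739994049
from [ 0.4298 -0.0658  0.0546] -86.99267270449519
(np.float64(0.4297614065305065), np.float64(-0.06575023053296855), 0.115, -87) -> [ 0.      0.     -0.1209] 0.0001 mm 60 deg 0.0
(0.4618, 0.0886, 0.115, -87) -> [-0.3049 -0.0801  0.    ] 0.0 mm 158 deg 0
(0.4618, 0.0886, np.float64(0.05055174271826038), -87) -> [0.     0.     0.1289] 0.0 mm 64 deg 0
```

Call:
{"op": "play_rows", "data": {"rows": [[[0.8,0,0,-0.03,0],[0.8,0,0,-0.07,0],[0.8,0,0,-0.11,0],[0.8,-0.02,-0.005,-0.121,0],[0.8,-0.06,-0.016,-0.121,0],[0.8,-0.11,-0.029,-0.121,0],[0.8,-0.16,-0.042,-0.121,0],[0.8,-0.21,-0.055,-0.121,0]]]}}

```text
time_s: 34.28
tcp_pos: [0.4515, 0.0419, 0.1146]
eef_rot: [180.0, 0.0, -87.0]
contact_force: [0.1, -0.2, -0.7]
gripper_width: 0.0405
gripper_force: 15.0
```

Call:
{"op": "play_rows", "data": {"rows": [[[0.8,-0.045,-0.012,0,0],[0.8,-0.075,-0.02,0,0],[0.8,-0.09,-0.024,0,0],[0.8,-0.095,-0.025,0,0],[0.8,-0.095,-0.025,0.03,0],[0.8,-0.095,-0.025,0.06,0],[0.8,-0.095,-0.025,0.09,0],[0.8,-0.095,-0.025,0.105,0]]]}}

```text
time_s: 34.95
tcp_pos: [0.4604, 0.0875, 0.0608]
eef_rot: [179.9, -0.1, -87.1]
contact_force: [0.7, 1.0, -1.9]
gripper_width: 0.0406
gripper_force: 15.0
```

Call:
{"op": "play_rows", "data": {"rows": [[[0.8,0,0,0.01,0],[0.8,0,0,0.018,0],[0.8,0,0,0.022,0],[0.8,0,0,0.022,0],[0.8,0,0,0.022,0],[0.8,0,0,0.022,0],[0.8,0,0,0.022,0],[0.8,0,0,0.022,0]]]}}

```text
time_s: 35.62
tcp_pos: [0.4619, 0.0888, 0.0519]
eef_rot: [-180.0, 0.0, -87.0]
contact_force: [-0.2, -0.5, -0.4]
gripper_width: 0.0406
gripper_force: 15.0
```

Run:
```python
from h import *
s=r.get_state();p=s["tcp_pos"];print(p,s["gripper_width"],s["contact_force"])
plan((.4618,.0886,.0505,-87))
plan((p[0],p[1],.18,-87),(.4302,-.1349,.18,-87),(.4302,-.1349,.0545,-87))
```

```text
[0.4619 0.0888 0.0519] 0.04058705172595433 [-0.1598 -0.5036 -0.3958]
from [0.4619 0.0888 0.0519] -86.98608047835812
(0.4618, 0.0886, 0.0505, -87) -> [0.0004 0.0002 0.0027] 0.0002 mm 1 deg 0.0
from [0.4619 0.0888 0.0519] -86.98608047835812
(np.float64(0.46189839762083784), np.float64(0.08881787388688567), 0.18, -87) -> [ 0.      0.     -0.2563] 0.0002 mm 128 deg 0.0
(0.4302, -0.1349, 0.18, -87) -> [0.4435 0.0867 0.    ] 0.0 mm 226 deg 0
(0.4302, -0.1349, 0.0545, -87) -> [0.    0.    0.251] 0.0 mm 126 deg 0
```

Call:
{"op": "play_rows", "data": {"rows": [[[0.8,0,0,0.003,0],[0.8,0,0,0.003,0],[0.8,0,0,0.003,0],[0.5,0,0,0.003,0],[0.3,0,0,0.003,0],[0,0,0,0.003,0],[0,0,0,0.003,0],[0,0,0,0.003,0]]]}}

```text
time_s: 36.28
tcp_pos: [0.4616, 0.0886, 0.0499]
eef_rot: [180.0, -0.0, -87.0]
contact_force: [-0.3, -0.5, 0.0]
gripper_width: 0.0649
gripper_force: 0.0
```

Call:
{"op": "play_rows", "data": {"rows": [[[0,0,0,0,0],[0,0,0,-0.04,0],[0,0,0,-0.11,0],[0,0,0,-0.18,0],[0,0,0,-0.24,0],[0,0.03,0.006,-0.256,0],[0,0.1,0.02,-0.256,0],[0,0.18,0.035,-0.256,0]]]}}

```text
time_s: 36.95
tcp_pos: [0.4495, -0.0018, 0.1791]
eef_rot: [-179.9, 0.1, -86.8]
contact_force: [1.4, -1.1, 0.0]
gripper_width: 0.0874
gripper_force: 0.0
```

Call:
{"op": "play_rows", "data": {"rows": [[[0,0.08,0.016,0,0],[0,0.16,0.031,0,0],[0,0.22,0.043,0,0],[0,0.255,0.05,0,0],[0,0.263,0.052,0,0],[0,0.263,0.052,0,0],[0,0.263,0.052,0,0],[0,0.263,0.052,0,0]]]}}

```text
time_s: 37.62
tcp_pos: [0.4301, -0.1341, 0.178]
eef_rot: [-180.0, 0.0, -87.0]
contact_force: [0.7, 0.2, 0.3]
gripper_width: 0.0876
gripper_force: 0.0
```

Run:
```python
from h import *
plan((.4302,-.1349,.0545,-87))
a=r.capture("top");b=r.capture("side")
for nm,roi,lo,hi,z in [("yellow",(185,155,245,205),(22,130,90),(35,255,255),.063),("yelrim",(185,155,245,205),(0,0,120),(179,70,255),.063),("ljar",(248,160,268,190),(0,0,140),(179,75,255),.105)]:
    q=rect(a,"top",roi,lo,hi,z);print(nm,q[0],q[1],round(q[2],1),q[3],q[4])
cv2.imwrite("pics/v9.png",np.vstack([cv2.resize(a[140:220,170:350],(675,300),interpolation=cv2.INTER_CUBIC),cv2.resize(b[130:250,180:315],(675,300),interpolation=cv2.INTER_CUBIC)])[:,:,::-1])
```

```text
from [ 0.4301 -0.1341  0.178 ] -86.95422678753954
(0.4302, -0.1349, 0.0545, -87) -> [ 0.0016 -0.0001  0.247 ] 0.0005 mm 124 deg 0.0
yellow 494 [448.866  212.8284] 93.9 [45.144  87.6322] ((448.9427490234375, 213.38259887695312), (45.32163619995117, 89.43673706054688), 3.0489866733551025)
yelrim 215 [446.7935 213.791 ] 91.4 [ 83.4926 126.0969] ((448.58355712890625, 213.8378143310547), (62.501583099365234, 105.06121826171875), 2.563136577606201)Traceback (most recent call last):
  File "<stdin>", line 5, in <module>
  File "h.py", line 19, in rect
    p=blob(a,roi,lo,hi);w=unp(n,p,z)*1000
  File "h.py", line 16, in blob
    n,l,s,c=cv2.connectedComponentsWithStats(m);k=1+np.argmax(s[1:,4])
                                                    ~~~~~~~~~^^^^^^^^^
    return _wrapfunc(a, 'argmax', axis=axis, out=out, **kwds)
    return bound(*args, **kwds)
ValueError: attempt to get argmax of an empty sequence
```

The yellow tin measures (449, 213.4), centred in the rack. The light jar is hidden by the arm for now. Fetching the blue jar.

Call:
{"op": "play_rows", "data": {"rows": [[[0,0.001,0,0.05,0],[0,0.001,0,0.1,0],[0,0.001,0,0.15,0],[0,0.001,0,0.2,0],[0,0.001,0,0.235,0],[0,0.001,0,0.248,0],[0,0.001,0,0.248,0],[0,0.001,0,0.248,0]]]}}

```text
time_s: 38.38
tcp_pos: [0.4304, -0.1349, 0.0544]
eef_rot: [180.0, -0.0, -86.9]
contact_force: [-0.3, 0.3, 0.4]
gripper_width: 0.0873
gripper_force: 0.0
```

Call:
{"op": "play_rows", "data": {"rows": [[[0.3,0,0,0,0],[0.5,0,0,0,0],[0.7,0,0,0,0],[0.8,0,0,0,0],[0.8,0,0,0,0],[0.8,0,0,0,0],[0.8,0,0,0,0],[0.8,0,0,0,0]]]}}

```text
time_s: 39.05
tcp_pos: [0.4299, -0.1353, 0.054]
eef_rot: [-180.0, 0.0, -87.0]
contact_force: [0.2, 0.4, 1.9]
gripper_width: 0.0407
gripper_force: 15.0
```

Run:
```python
from h import *
s=r.get_state();p=s["tcp_pos"];print(p,s["gripper_width"],s["gripper_force"])
plan((p[0],p[1],.115,-87),(.4546,.0287,.115,-87),(.4546,.0287,p[2]-.004,-87))
```

```text
[ 0.4299 -0.1353  0.054 ] 0.04072652870813499 15.00527411699295
from [ 0.4299 -0.1353  0.054 ] -86.99407155393645
(np.float64(0.4299237971694307), np.float64(-0.13532151852198585), 0.115, -87) -> [ 0.      0.     -0.1219] 0.0001 mm 61 deg 0.0
(0.4546, 0.0287, 0.115, -87) -> [-0.325  -0.0665  0.    ] 0.0 mm 166 deg 0
(0.4546, 0.0287, np.float64(0.05004840461158716), -87) -> [0.     0.     0.1299] 0.0 mm 65 deg 0
```

Call:
{"op": "play_rows", "data": {"rows": [[[0.8,0,0,-0.03,0],[0.8,0,0,-0.07,0],[0.8,0,0,-0.11,0],[0.8,-0.02,-0.004,-0.122,0],[0.8,-0.06,-0.012,-0.122,0],[0.8,-0.11,-0.022,-0.122,0],[0.8,-0.16,-0.033,-0.122,0],[0.8,-0.21,-0.043,-0.122,0]]]}}

```text
time_s: 39.72
tcp_pos: [0.4455, -0.028, 0.1146]
eef_rot: [180.0, 0.0, -87.0]
contact_force: [-0.2, -0.5, -1.0]
gripper_width: 0.0403
gripper_force: 15.0
```

Call:
{"op": "play_rows", "data": {"rows": [[[0.8,-0.05,-0.01,0,0],[0.8,-0.085,-0.017,0,0],[0.8,-0.105,-0.021,0,0],[0.8,-0.115,-0.024,0,0],[0.8,-0.115,-0.024,0.03,0],[0.8,-0.115,-0.024,0.06,0],[0.8,-0.115,-0.024,0.09,0],[0.8,-0.115,-0.024,0.105,0]]]}}

```text
time_s: 40.38
tcp_pos: [0.4536, 0.0279, 0.0608]
eef_rot: [179.9, -0.0, -87.0]
contact_force: [0.3, 0.7, -0.8]
gripper_width: 0.0404
gripper_force: 15.0
```

Call:
{"op": "play_rows", "data": {"rows": [[[0.8,0,0,0.01,0],[0.8,0,0,0.018,0],[0.8,0,0,0.024,0],[0.8,0,0,0.024,0],[0.8,0,0,0.024,0],[0.8,0,0,0.024,0],[0.8,0,0,0.024,0],[0.8,0,0,0.024,0]]]}}

```text
time_s: 41.05
tcp_pos: [0.455, 0.0288, 0.0508]
eef_rot: [-180.0, 0.0, -87.0]
contact_force: [0.1, -0.1, -1.1]
gripper_width: 0.0405
gripper_force: 15.0
```

Run:
```python
from h import *
s=r.get_state();p=s["tcp_pos"];print(p,s["gripper_width"],s["contact_force"])
plan((.4546,.0287,.0502,-87))
```

```text
[0.455  0.0288 0.0508] 0.04054292368869547 [ 0.0942 -0.0952 -1.0971]
from [0.455  0.0288 0.0508] -86.99024637119318
(0.4546, 0.0287, 0.0502, -87) -> [0.0002 0.0008 0.0012] 0.0001 mm 1 deg 0.0
```

Setting it down, releasing, lifting and moving clear.

Call:
{"op": "play_rows", "data": {"rows": [[[0.8,0,0,0.0015,0],[0.8,0,0,0.0015,0],[0.8,0,0,0.0015,0],[0.5,0,0,0.0015,0],[0.3,0,0,0.0015,0],[0,0,0,0.0015,0],[0,0,0,0.0015,0],[0,0,0,0.0015,0]]]}}

```text
time_s: 41.72
tcp_pos: [0.4548, 0.0287, 0.0497]
eef_rot: [180.0, -0.0, -87.0]
contact_force: [-1.5, 0.2, 0.2]
gripper_width: 0.0652
gripper_force: 0.0
```

Call:
{"op": "play_rows", "data": {"rows": [[[0,0,0,0,0],[0,0,0,-0.04,0],[0,0,0,-0.11,0],[0,0,0,-0.18,0],[0,0,0,-0.25,0],[0,0,0,-0.32,0],[0,0.05,0,-0.34,0],[0,0.12,0,-0.34,0]]]}}

```text
time_s: 42.38
tcp_pos: [0.4602, -0.03, 0.2238]
eef_rot: [-179.6, 0.1, -86.8]
contact_force: [1.7, 0.5, 0.1]
gripper_width: 0.0877
gripper_force: 0.0
```

Call:
{"op": "play_rows", "data": {"rows": [[[0,0.08,0,0,0],[0,0.16,0,0,0],[0,0.24,0,0,0],[0,0.32,0,0,0],[0,0.38,0,0,0],[0,0.4,0,0,0],[0,0.4,0,0,0],[0,0.4,0,0,0]]]}}

```text
time_s: 43.05
tcp_pos: [0.4681, -0.2312, 0.2193]
eef_rot: [180.0, 0.0, -87.1]
contact_force: [-0.1, -0.5, 0.0]
gripper_width: 0.0877
gripper_force: 0.0
```

Run:
```python
from h import *
a=r.capture("top");b=r.capture("side");print(r.get_state()["tcp_pos"])
cv2.imwrite("pics/v9.png",np.vstack([cv2.resize(a[140:220,170:420],(750,240),interpolation=cv2.INTER_CUBIC),cv2.resize(b[130:250,180:315],(750,360),interpolation=cv2.INTER_CUBIC)])[:,:,::-1])
for nm,roi,lo,hi,z in [("ljar",(248,160,268,190),(0,0,140),(179,75,255),.105),("bjar",(270,165,290,190),(95,90,50),(130,255,255),.105),("yellow",(185,155,245,205),(22,130,90),(35,255,255),.063)]:
    try:
        q=rect(a,"top",roi,lo,hi,z);print(nm,q[0],q[1],round(q[2],1))
    except Exception as e: print(nm,"hidden")
```

```text
[ 0.4683 -0.2301  0.2197]
ljar 64 [461.2615  89.7457] 152.8
bjar 13 [453.0609  29.1211] 122.2
yellow 493 [448.8462 213.065 ] 93.5
```

View pics/v9.png

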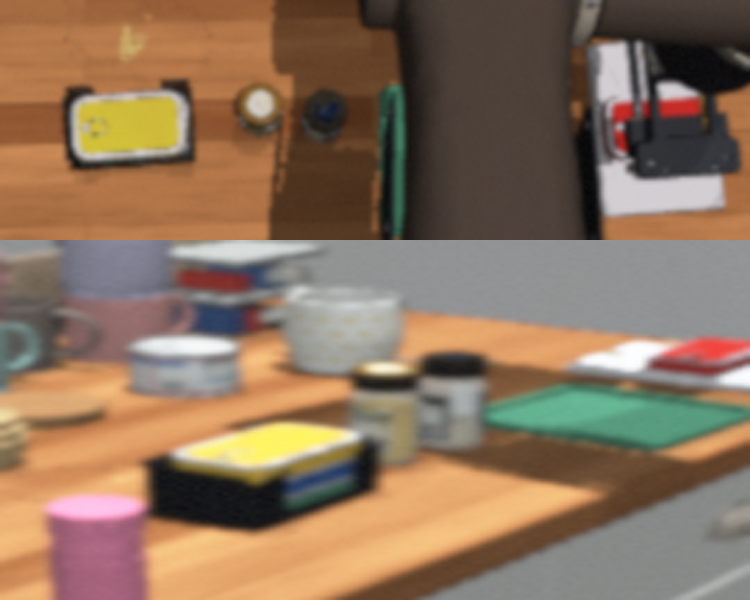

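Both jars are back upright within 2 mm of where they stood. The yellow tin lies flat in the rack above blue and green, and the red tin is on the board. Handing in.

```bash
python3 -c "
from plant import r
print(r.close_job())"
```

```text
the job is handed in; nothing more can be done
None
```

The job is handed in at about 43 s of the 128 s; the judge's verdict was not shown. My last pictures put the red tin about 1 mm from the marble board's centre, the yellow tin flat in the rack on top of the blue one, and both jars upright within about 2 mm of where they stood.

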